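# Get the pasta machine ready: tighten its cover and lock its dial

## Robot

A 7-joint arm with a two-finger parallel gripper is mounted at the origin on the work surface. World frame = base frame: x ahead of the robot, y to its left, z up, the work surface at z = 0. Lengths are in m, angles in rad, forces in N, time in s.
With the tool pointing down it reaches from about 0.4 to 0.85 m from the base axis. Payload 10.4 kg.
Tool frame: the origin (TCP) lies at the very end of the fingers, on their centre line; the grasp point (between the pads) lies r.grasp_offset behind it (r.grasp_offset is the distance from the TCP to the grasp point, in m); z points along the fingers, y is the direction in which the jaws open and shut (so a half turn about z gives the same grasp; the last joint's range is limited). The gripper opens to 87 mm and grips with 3 to 60 N. Pads are 19 mm wide; open, the fingers measure 117 mm over their backs; the gripper's body (75 mm by 190 mm) begins 51 mm behind the grasp point.
Start: joints at [1.185, 0.332, -0.065, 1.46, 0.022, 1.35, -0.088], TCP at [0.222, -0.584, 0.223] pointing down, gripper open.
Joint ranges: [-2.6, 2.6], [-0.5, 2.12], [-1.47, 1.34], [0.16, 2.42], [-1.27, 4.41], [0.06, 2.06], [-2.6, 2.6]. Speed limits (rad/s): [2.22, 2.22, 2.79, 2.79, 3.14, 3.14, 3.14].

## Interface

Orientations are given as a unit quaternion [x, y, z, w].
In Python, from bench import read_state, cams, job, r gives the robot as it stands. The module is installed in compiled form; this text tells all that it offers.
- The arm moves only by the tool arm_command, never from a script. Its argument "increments" is a list of rows, each an object of numbers: "gripper": the opening in per cent of the stroke, from 0 (shut) to 100 (fully open); "dx", "dy", "dz": the shift along the tool's x, y, z in m; "spin": the turn about the tool's z in degrees. In form: [{"gripper": .., "dx": .., "dy": .., "dz": .., "spin": ..}, ...]. A call has exactly 8 rows; each row shifts and turns the commanded pose from where the row before left it, along the tool's axes as they then stand; what a row does not reach is not made up. A row lasts 1/8 s, in which the tool goes at most 62.5 mm and 10.7 degrees, less where a joint would pass 70% of its speed; a pose out of reach is approached as far as the arm can. A call with a gripper value outside its range is refused whole. The fingers move at their own pace and stop on an object; "grip_force" is the grip in N (left out, the last holds). Time passes only in rows, so rows that do not move let the fingers close, or fill a call up. It gives the time, the measured TCP pose, the force and the opening at its end, in the units of the state.
- read_state(): the state, without advancing time (a new reading comes with each control period).
- cams.camera(name): name is "scene" or "top" or "wrist"; returns the picture (400x640x3 uint8, red, green, blue); there is no depth.
- cams.camera_info(name): a dict with "K" (3x3 intrinsics, pixels), "rvec" (rotation vector, rad) and "tvec" (3), from world to camera coordinates, as OpenCV has them. Camera axes: x right, y down, z forward; pixel columns grow to the right and rows downward; lengths in m; the calibration is good to about 2 mm. The wrist camera is an equidistant fisheye: a pixel r from the principal point sees the ray r / f radians off the axis. A picture is of the moment at which its call begins: read the wrist's pose just before it. camera_info takes no time and is no camera call; for the wrist camera it gives the pose at the moment of the call.
- job.close_job(): hands the job in, once; it reports no verdict.
The state is a dict: "time": time; "joint_positions": joint angles; "joint_vel": joint speeds; "joint_torque": joint torques, N m; "ee_pos": TCP position; "eef_rot": TCP orientation; "ft_force": force on the tool from outside, world axes, zero at the start; "torque": the same for the moment, N m; "width": finger opening in m.
Only numpy, scipy, OpenCV 4.12 (cv2) and the standard library are available. Lean on these libraries where they do the work, as an engineer would, in place of code of your own. Each camera call takes 0.05 s, during which the arm holds its last target.

## Task

Get the pasta machine ready for use: clear the ravioli stamps off its cover and stand them upright in the clear storage box, use the screwdriver to drive every cover screw that stands proud fully home (leave tight ones tight), and swing the dial's lock lever towards the back until it clicks over. Put the screwdriver back in its block, and leave the colander, rolling pin and brush where they are.

Things in the scene. Friction and masses are not known exactly. Their poses are not given: they have to be found in the camera images.
- machine: Steel pasta machine, clamped fast to the table's far edge: 214 mm wide (y), 150 mm deep (x). Its flat cover is 130 mm above the table: two plates either side of a 24 mm feed gap along y. Origin: centre of its underside; x to its back (away from the robot), y to its left, dial side (cheek at y = 105). Its four cover screws sit at x = +-52, y = +-78 mm.
- lever (a joint): Lock lever of the thickness dial, on the machine's +y cheek, rad: 0 = released, leaning 0.5 rad to the front; 1.0 = locked, leaning 0.5 rad to the back. Axis: along the machine's y, 85 mm above the table, mid-cheek. An over-centre spring holds it at both ends: it resists (3 to 5 N at the ball at first, less and less) until half way (0.5), then clicks over to 1.0 by itself.
- lever_ball (a point): Centre of the black 20 mm ball at the lever's end, 75 mm from the lever's axis and 21 mm outside the machine's cheek; 151 mm above the table at both ends of the swing, 160 mm half way. A 7 mm rod runs from it to the hub.
- screw_a (a joint): Turn of a captive cover screw, rad: 0 = home, tight on its stop; negative = backed out. Clockwise from above raises it. The quick thread sinks it 1.2 mm per rad: loose screws (3.4 to 5 rad out) stand 4 to 6 mm proud. Friction of about 0.12 N m holds it; it cannot be pushed in. Which corner it sits in, and which screws are loose, varies.
- slot_a (a point): Centre of that screw's head on its top face, 138 mm above the table when home. x runs along the slot (a half turn makes no difference), z up. Steel head 23 mm across, 6.5 mm high; the slot is closed at its ends, 15 mm long, 4.6 mm wide, 4 mm deep.
- screw_b (a joint): Turn of a captive cover screw, rad: 0 = home, tight on its stop; negative = backed out. Clockwise from above raises it. The quick thread sinks it 1.2 mm per rad: loose screws (3.4 to 5 rad out) stand 4 to 6 mm proud. Friction of about 0.12 N m holds it; it cannot be pushed in. Which corner it sits in, and which screws are loose, varies.
- slot_b (a point): Centre of that screw's head on its top face, 138 mm above the table when home. x runs along the slot (a half turn makes no difference), z up. Steel head 23 mm across, 6.5 mm high; the slot is closed at its ends, 15 mm long, 4.6 mm wide, 4 mm deep.
- screw_c (a joint): Turn of a captive cover screw, rad: 0 = home, tight on its stop; negative = backed out. Clockwise from above raises it. The quick thread sinks it 1.2 mm per rad: loose screws (3.4 to 5 rad out) stand 4 to 6 mm proud. Friction of about 0.12 N m holds it; it cannot be pushed in. Which corner it sits in, and which screws are loose, varies.
- slot_c (a point): Centre of that screw's head on its top face, 138 mm above the table when home. x runs along the slot (a half turn makes no difference), z up. Steel head 23 mm across, 6.5 mm high; the slot is closed at its ends, 15 mm long, 4.6 mm wide, 4 mm deep.
- screw_d (a joint): Turn of a captive cover screw, rad: 0 = home, tight on its stop; negative = backed out. Clockwise from above raises it. The quick thread sinks it 1.2 mm per rad: loose screws (3.4 to 5 rad out) stand 4 to 6 mm proud. Friction of about 0.12 N m holds it; it cannot be pushed in. Which corner it sits in, and which screws are loose, varies.
- slot_d (a point): Centre of that screw's head on its top face, 138 mm above the table when home. x runs along the slot (a half turn makes no difference), z up. Steel head 23 mm across, 6.5 mm high; the slot is closed at its ends, 15 mm long, 4.6 mm wide, 4 mm deep.
- driver: Screwdriver, 160 mm long, about 120 g, upright in the block, handle up. Origin: middle of the blade's tip; z up the tool. Flat blade 12 mm wide along x, 2.4 mm thick along y (1.8 in the last 2.5 mm), 12 mm high. Round 7 mm shank to 76 mm from the tip, then a hexagonal handle to 156 mm, 28 mm across flats; flats face +-y and every 60 degrees from there.
- block: Fixed beech block, 76 x 76 mm, 80 mm high, that holds the screwdriver. Origin: centre of its underside. A square 16 mm hole with a 4 mm bevelled mouth goes straight down through its middle; the handle's lower end rests on the block's top, so the stored screwdriver's tip is 4 mm above the table.
- box: Clear acrylic storage box, fixed, open on top: 200 mm (x) by 150 mm (y) outside, 85 mm high, 4 mm walls and floor. Origin: centre of its underside.
- colander: White enamel colander, 224 mm across (280 mm with its handles along y), 105 mm high. Bystander. Origin: centre of its underside.
- pin: Beech rolling pin, 48 mm thick, 360 mm long along its y. Bystander. Origin: middle of its length, underneath.
- brush: Pastry brush with a grey silicone head, about 200 mm long along its x, 12 mm high. Bystander. Origin: underneath, about its middle.
- stamp_1: Square ravioli stamp, about 140 g, standing on the machine's cover across the feed gap: brass foot 48 x 48 mm and 19 mm high, above it a round wooden handle 24 mm across, up to 66 mm. Origin: centre of its underside, z up. None if absent.
- stamp_2: Square ravioli stamp, about 140 g, standing on the machine's cover across the feed gap: brass foot 48 x 48 mm and 19 mm high, above it a round wooden handle 24 mm across, up to 66 mm. Origin: centre of its underside, z up. None if absent.
- stamp_3: Square ravioli stamp, about 140 g, standing on the machine's cover across the feed gap: brass foot 48 x 48 mm and 19 mm high, above it a round wooden handle 24 mm across, up to 66 mm. Origin: centre of its underside, z up. None if absent.

How it is judged:
By the outcome, as a careful person would: the job done as asked, in the order asked, and still so for the second after the job is handed in, with the robot touching nothing.
Of stamp_1, stamp_2, stamp_3 only 1 to 3 are there at a start; the rules pass over those that are not, and their reading is None.
At some moment in a run one of stamp_1, stamp_2, stamp_3 may be knocked a few centimetres aside while the robot is not near it.
It also fails if it takes over 210 s, if anything falls off the work surface, if the arm or the gripper's body presses on something with over 40 N, if the wrist force passes 120 N, or if a joint passes its speed limit or range.

## Working session

There is one attempt and no reset: what is moved stays moved. The work goes in short steps, Python scripts to look and compute and a tool call to move; the robot and the scene stay as the last step left them, time stands still between calls to the robot, and variables do not carry over. Pictures are saved under pics/ and viewed, and the job is handed in when it is done.

Besides the shell and the picture viewer there is one more tool, called after "Emit:" by a JSON object that holds its "op" and its "data", one argument or row to a line. arm_command: Moves the arm, as the interface text tells. Its arguments: {"type":"object","properties":{"increments":{"type":"array","items":{"type":"object","properties":{"gripper":{"type":"number"},"dx":{"type":"number"},"dy":{"type":"number"},"dz":{"type":"number"},"spin":{"type":"number"}}}},"grip_force":{"type":"number"}},"required":["increments"]}

```bash
ls; mkdir -p pics; cat > h.py <<'E'
import numpy as np, cv2
from bench import read_state, cams, job, r
def snap(name,fn):
    im=cams.camera(name); cv2.imwrite('pics/'+fn,im[:,:,::-1]); return im
def ray(name,px,info=None):
    i=info or cams.camera_info(name); K=np.array(i['K']); R,_=cv2.Rodrigues(np.array(i['rvec'],float)); t=np.array(i['tvec'],float).ravel()
    x=(px[0]-K[0,2])/K[0,0]; y=(px[1]-K[1,2])/K[1,1]
    if name=='wrist':
        th=np.hypot(x,y); d=np.array([np.sin(th)*x/th if th else 0,np.sin(th)*y/th if th else 0,np.cos(th)])
    else: d=np.array([x,y,1.])
    return -R.T@t, R.T@d
def atz(name,px,z,info=None):
    o,d=ray(name,px,info); return o+d*(z-o[2])/d[2]
def proj(name,p,info=None):
    i=info or cams.camera_info(name); K=np.array(i['K']); R,_=cv2.Rodrigues(np.array(i['rvec'],float)); t=np.array(i['tvec'],float).ravel()
    c=R@np.array(p,float)+t
    if name=='wrist':
        th=np.arctan2(np.hypot(c[0],c[1]),c[2]); n=np.hypot(c[0],c[1]); x,y=th*c[0]/n,th*c[1]/n
    else: x,y=c[0]/c[2],c[1]/c[2]
    return np.array([K[0,0]*x+K[0,2],K[1,1]*y+K[1,2]])
E
python3 - <<'E'
from h import *
print(read_state(), r.grasp_offset)
for n in ['scene','top','wrist']:
    print(n,cams.camera_info(n)); snap(n,n+'0.png')
E
```

```text
pics
{'time': 0.0, 'joint_positions': array([ 1.18540168,  0.33287845, -0.06468212,  1.46097984,  0.02162109,
        1.34989296, -0.08849192]), 'joint_vel': array([ 0.00124002, -0.00048184, -0.00067432, -0.00155123,  0.00255528,
       -0.00135331, -0.00133711]), 'joint_torque': array([-9.03439723e-04, -6.23267269e+01,  2.39871209e-02, -3.89898133e+01,
       -6.14892016e-02,  4.00010333e-02,  1.02730435e-04]), 'ee_pos': array([ 0.22163893, -0.5839501 ,  0.22173141]), 'eef_rot': array([ 9.83590718e-01,  1.80412759e-01, -1.78542702e-04, -7.09163772e-04]), 'ft_force': array([ 0.04638343, -0.08145918,  0.20542701]), 'torque': array([-0.00740775,  0.01574015,  0.00774913]), 'width': 0.08690941649690073} 0.0187
scene {'K': array([[422.40012603,   0.        , 318.20984999],
       [  0.        , 422.40012603, 202.29250658],
       [  0.        ,   0.        ,   1.        ]]), 'rvec': array([ 2.13898423,  1.05697661, -0.41647909]), 'tvec': array([-0.36047561, -0.24813967,  1.56889087])}
top {'K': array([[510.02116379,   0.        , 321.35538962],
       [  0.        , 510.02116379, 199.92347048],
       [  0.        ,   0.        ,   1.        ]]), 'rvec': array([ 2.01526318, -2.22310168,  0.22535075]), 'tvec': array([0.0563743 , 0.56853331, 1.35064735])}
wrist {'K': array([[309.70691629,   0.        , 316.84377669],
       [  0.        , 309.70691629, 198.39039033],
       [  0.        ,   0.        ,   1.        ]]), 'rvec': array([-2.39096032,  1.65047763,  0.23129439]), 'tvec': array([-0.62497884, -0.03264301,  0.38958291])}
```

```bash
python3 - <<'E'
import cv2
t=cv2.imread('pics/top0.png'); s=cv2.imread('pics/scene0.png')
cv2.imwrite('pics/t_m.png',cv2.resize(t[130:250,230:380],None,fx=5,fy=5,interpolation=cv2.INTER_CUBIC))
cv2.imwrite('pics/t_b.png',cv2.resize(t[190:310,150:260],None,fx=5,fy=5,interpolation=cv2.INTER_CUBIC)[:600])
cv2.imwrite('pics/t_k.png',cv2.resize(t[190:270,400:500],None,fx=6,fy=6,interpolation=cv2.INTER_CUBIC))
cv2.imwrite('pics/s_m.png',cv2.resize(s[110:260,270:430],None,fx=4,fy=4,interpolation=cv2.INTER_CUBIC))
E
python3 - <<'E'
from h import *
c=lambda p,s,o:(o[0]+p[0]/s,o[1]+p[1]/s)
T=lambda p:c(p,5,(230,130))
print('corners');
for p in [(125,218),(522,152),(572,428),(168,492)]: print(atz('top',T(p),.130).round(4))
print('screws')
for p in [(183,248),(475,200),(512,390),(213,441)]: print(atz('top',T(p),.140).round(4))
print('stamps tops')
for p in [(217,306),(341,299),(459,280)]: print(atz('top',T(p),.196).round(4))
print('feet')
for q in [[(176,293),(267,281),(278,370),(188,382)],[(297,281),(388,271),(398,358),(305,369)],[(411,263),(500,252),(512,340),(420,350)]]: print(np.mean([atz('top',T(p),.149) for p in q],0).round(4))
print('ball',atz('top',T((112,420)),.151))
print('box')
B=lambda p:c(p,5,(150,190))
for p in [(105,160),(383,153),(381,530),(97,535)]: print(atz('top',B(p),.085).round(4))
K=lambda p:c(p,6,(400,190))
print('block')
for p in [(158,132),(330,135),(335,305),(158,303)]: print(atz('top',K(p),.080).round(4))
print('handle',atz('top',K((290,186)),.160))
E
```

```text
corners
[0.6443 0.1695 0.13  ]
[ 0.6598 -0.0429  0.13  ]
[ 0.5094 -0.0534  0.13  ]
[0.4965 0.158  0.13  ]
screws
[0.6225 0.1395 0.14  ]
[ 0.6334 -0.0151  0.14  ]
[ 0.5306 -0.024   0.14  ]
[0.5191 0.1319 0.14  ]
stamps tops
[0.577  0.1202 0.196 ]
[0.5745 0.0584 0.196 ]
[ 0.5785 -0.001   0.196 ]
feet
[0.5739 0.1194 0.149 ]
[0.5741 0.0574 0.149 ]
[ 0.5781 -0.002   0.149 ]
ball [0.53303724 0.18161969 0.151     ]
box
[0.5449 0.4078 0.085 ]
[0.5342 0.2594 0.085 ]
[0.3359 0.2727 0.085 ]
[0.3478 0.4198 0.085 ]
block
[ 0.5059 -0.2781  0.08  ]
[ 0.4969 -0.355   0.08  ]
[ 0.4206 -0.3457  0.08  ]
[ 0.4292 -0.2673  0.08  ]
handle [ 0.46491694 -0.31213711  0.16      ]
```

```bash
cat >> h.py <<'E'
from scipy.spatial.transform import Rotation as Ro
def pose():
    s=read_state(); R=Ro.from_quat(s['eef_rot']).as_matrix()
    return np.array(s['ee_pos']),np.degrees(np.arctan2(R[1,0],R[0,0])),s
def plan(xyz,yaw=None,n=8,nspin=None,start=None,path='lin'):
    """rows (dx,dy,dz,spin); spin>0 lowers yaw"""
    p,a,s=pose()
    if start is not None: p,a=np.array(start[:3],float),start[3]
    xyz=np.array(xyz,float); 
    d=0 if yaw is None else (yaw-a+180)%360-180
    ns=nspin or n
    out=[];cur=p.copy();ca=a
    for k in range(n):
        des=p+(xyz-p)*(k+1)/n
        v=des-cur; c,si=np.cos(np.radians(ca)),np.sin(np.radians(ca))
        dx=round(v[0]*c+v[1]*si,3); dy=round(v[0]*si-v[1]*c,3); dz=round(-v[2],3)
        sp=round(-d/ns,1) if k<ns else 0
        out.append(dict(dx=dx,dy=dy,dz=dz,spin=sp))
        cur=cur+np.array([dx*c+dy*si,dx*si-dy*c,-dz]); ca=ca-sp
    for k,o in enumerate(out): print(k,{q:float(w) for q,w in o.items()})
    print('end',cur.round(4),round(ca,2),'q7',s['joint_positions'][6].round(3))
def mach(x,y,z=0,c=(0.5775,0.0578),yaw=4.1):
    t=np.radians(yaw); return np.array([c[0]+x*np.cos(t)-y*np.sin(t),c[1]+x*np.sin(t)+y*np.cos(t),z])
def stat():
    p,a,s=pose(); print('t',round(s['time'],2),p.round(4),'yaw',a.round(2),'F',s['ft_force'].round(1),'M',s['torque'].round(2),'w',round(s['width'],4),'q7',s['joint_positions'][6].round(2))
E
python3 - <<'E'
from h import *
plan((0.53,0.06,0.34),94,16,8)
E
```

```text
0 {'dx': 0.032, 'dy': -0.031, 'dz': -0.007, 'spin': -9.2}
1 {'dx': 0.037, 'dy': -0.025, 'dz': -0.008, 'spin': -9.2}
2 {'dx': 0.04, 'dy': -0.019, 'dz': -0.007, 'spin': -9.2}
3 {'dx': 0.043, 'dy': -0.012, 'dz': -0.008, 'spin': -9.2}
4 {'dx': 0.045, 'dy': -0.006, 'dz': -0.007, 'spin': -9.2}
5 {'dx': 0.044, 'dy': 0.002, 'dz': -0.007, 'spin': -9.2}
6 {'dx': 0.044, 'dy': 0.009, 'dz': -0.008, 'spin': -9.2}
7 {'dx': 0.042, 'dy': 0.016, 'dz': -0.007, 'spin': -9.2}
8 {'dx': 0.038, 'dy': 0.022, 'dz': -0.007, 'spin': 0.0}
9 {'dx': 0.039, 'dy': 0.023, 'dz': -0.008, 'spin': 0.0}
10 {'dx': 0.039, 'dy': 0.022, 'dz': -0.007, 'spin': 0.0}
11 {'dx': 0.038, 'dy': 0.022, 'dz': -0.008, 'spin': 0.0}
12 {'dx': 0.039, 'dy': 0.022, 'dz': -0.007, 'spin': 0.0}
13 {'dx': 0.039, 'dy': 0.023, 'dz': -0.007, 'spin': 0.0}
14 {'dx': 0.038, 'dy': 0.022, 'dz': -0.008, 'spin': 0.0}
15 {'dx': 0.039, 'dy': 0.022, 'dz': -0.007, 'spin': 0.0}
end [0.5297 0.0601 0.34  ] 94.39 q7 -0.088
```

Emit:
{"op": "arm_command", "data": {
  "increments": [
    {"dx": 0.032, "dy": -0.031, "dz": -0.007, "spin": -9.2, "gripper": 60},
    {"dx": 0.037, "dy": -0.025, "dz": -0.008, "spin": -9.2, "gripper": 60},
    {"dx": 0.04, "dy": -0.019, "dz": -0.007, "spin": -9.2, "gripper": 60},
    {"dx": 0.043, "dy": -0.012, "dz": -0.008, "spin": -9.2, "gripper": 60},
    {"dx": 0.045, "dy": -0.006, "dz": -0.007, "spin": -9.2, "gripper": 60},
    {"dx": 0.044, "dy": 0.002, "dz": -0.007, "spin": -9.2, "gripper": 60},
    {"dx": 0.044, "dy": 0.009, "dz": -0.008, "spin": -9.2, "gripper": 60},
    {"dx": 0.042, "dy": 0.016, "dz": -0.007, "spin": -9.2, "gripper": 60}
  ]
}}

```text
time: 1.15
ee_pos: [0.3763, -0.2604, 0.2817]
eef_rot: [0.678, 0.735, -0.0, 0.0]
ft_force: [0.4, -0.4, 0.2]
width: 0.0524
```

Emit:
{"op": "arm_command", "data": {
  "increments": [
    {"dx": 0.038, "dy": 0.022, "dz": -0.007, "spin": 0, "gripper": 60},
    {"dx": 0.039, "dy": 0.023, "dz": -0.008, "spin": 0, "gripper": 60},
    {"dx": 0.039, "dy": 0.022, "dz": -0.007, "spin": 0, "gripper": 60},
    {"dx": 0.038, "dy": 0.022, "dz": -0.008, "spin": 0, "gripper": 60},
    {"dx": 0.039, "dy": 0.022, "dz": -0.007, "spin": 0, "gripper": 60},
    {"dx": 0.039, "dy": 0.023, "dz": -0.007, "spin": 0, "gripper": 60},
    {"dx": 0.038, "dy": 0.022, "dz": -0.008, "spin": 0, "gripper": 60},
    {"dx": 0.039, "dy": 0.022, "dz": -0.007, "spin": 0, "gripper": 60}
  ]
}}

```text
time: 2.15
ee_pos: [0.5302, 0.0609, 0.3408]
eef_rot: [0.68, 0.733, -0.0, 0.0]
ft_force: [0.0, -0.5, 0.0]
width: 0.0524
```

```bash
python3 - <<'E'
from h import *
stat(); print(cams.camera_info('wrist')); snap('wrist','w1.png'); stat()
E
```

```text
t 2.15 [0.5302 0.0609 0.3408] yaw 94.35 F [ 0.  -0.5  0. ] M [-0.02 -0.1  -0.01] w 0.0524 q7 -0.21
{'K': array([[309.70691629,   0.        , 316.84377669],
       [  0.        , 309.70691629, 198.39039033],
       [  0.        ,   0.        ,   1.        ]]), 'rvec': array([-2.86196932, -0.10770983, -0.01603398]), 'tvec': array([-0.53354541, -0.04586867,  0.50846588])}
t 2.2 [0.5311 0.067  0.3412] yaw 94.67 F [-4.   3.2 -1.4] M [0.17 0.17 0.02] w 0.0522 q7 -0.22
```

```bash
python3 - <<'E'
from h import *
i={'K':cams.camera_info('wrist')['K'],'rvec':[-2.86196932, -0.10770983, -0.01603398],'tvec':[-0.53354541, -0.04586867,  0.50846588]}
for p in [(371,130),(363,190)]: print(atz('wrist',p,.194,i).round(4))
print('feet')
for q in [[(344,109),(382,110),(382,151),(343,149)],[(340,161),(378,163),(376,202),(337,199)]]: print(np.mean([atz('wrist',p,.149,i) for p in q],0).round(4))
for p in [(316,117),(403,118),(395,240),(316,241)]: print(atz('wrist',p,.14,i).round(4))
plan((0.5755,0.1195,0.235),94.1,8)
plan((0.5755,0.1195,0.160),94.1,4,start=(0.5755,0.1195,0.235,94.1))
im=cv2.imread('pics/w1.png'); cv2.imwrite('pics/w1z.png',cv2.resize(im[60:260,270:470],None,fx=3,fy=3,interpolation=cv2.INTER_CUBIC))
E
```

```text
[0.5799 0.1224 0.194 ]
[0.5782 0.0602 0.194 ]
feet
[0.5787 0.12   0.149 ]
[0.579 0.059 0.149]
[0.5242 0.1297 0.14  ]
[0.6269 0.1388 0.14  ]
[ 0.6381 -0.0162  0.14  ]
[ 0.5357 -0.024   0.14  ]
0 {'dx': 0.006, 'dy': 0.006, 'dz': 0.013, 'spin': 0.1}
1 {'dx': 0.006, 'dy': 0.006, 'dz': 0.014, 'spin': 0.1}
2 {'dx': 0.006, 'dy': 0.006, 'dz': 0.013, 'spin': 0.1}
3 {'dx': 0.006, 'dy': 0.006, 'dz': 0.013, 'spin': 0.1}
4 {'dx': 0.007, 'dy': 0.006, 'dz': 0.013, 'spin': 0.1}
5 {'dx': 0.006, 'dy': 0.006, 'dz': 0.014, 'spin': 0.1}
6 {'dx': 0.006, 'dy': 0.006, 'dz': 0.013, 'spin': 0.1}
7 {'dx': 0.006, 'dy': 0.006, 'dz': 0.013, 'spin': 0.1}
end [0.5752 0.1195 0.2352] 93.87 q7 -0.217
0 {'dx': 0.0, 'dy': 0.0, 'dz': 0.019, 'spin': -0.0}
1 {'dx': 0.0, 'dy': 0.0, 'dz': 0.018, 'spin': -0.0}
2 {'dx': 0.0, 'dy': 0.0, 'dz': 0.019, 'spin': -0.0}
3 {'dx': 0.0, 'dy': 0.0, 'dz': 0.019, 'spin': -0.0}
end [0.5755 0.1195 0.16  ] 94.1 q7 -0.217
```

Emit:
{"op": "arm_command", "data": {
  "increments": [
    {"dx": 0.006, "dy": 0.006, "dz": 0.013, "spin": 0, "gripper": 60},
    {"dx": 0.006, "dy": 0.006, "dz": 0.014, "spin": 0, "gripper": 60},
    {"dx": 0.006, "dy": 0.006, "dz": 0.013, "spin": 0, "gripper": 60},
    {"dx": 0.006, "dy": 0.006, "dz": 0.013, "spin": 0, "gripper": 60},
    {"dx": 0.006, "dy": 0.006, "dz": 0.013, "spin": 0, "gripper": 60},
    {"dx": 0.006, "dy": 0.006, "dz": 0.013, "spin": 0, "gripper": 60},
    {"dx": 0.006, "dy": 0.006, "dz": 0.013, "spin": 0, "gripper": 60},
    {"dx": 0.006, "dy": 0.006, "dz": 0.013, "spin": 0, "gripper": 60}
  ]
}}

```text
time: 3.2
ee_pos: [0.5744, 0.1119, 0.2347]
eef_rot: [0.679, 0.734, -0.0, 0.0]
ft_force: [0.7, -0.1, 0.1]
width: 0.0519
```

```bash
python3 - <<'E'
from h import *
stat(); cams.camera('top'); stat(); cams.camera('top');stat()
E
```

```text
t 3.2 [0.5744 0.1119 0.2347] yaw 94.39 F [ 0.7 -0.1  0.1] M [-0.02 -0.09  0.02] w 0.0519 q7 -0.37
t 3.25 [0.574  0.1124 0.2328] yaw 94.43 F [-0.8  0.  -1.7] M [ 0.   -0.05 -0.01] w 0.0525 q7 -0.37
t 3.3 [0.5737 0.1121 0.2337] yaw 94.45 F [ 0.8 -0.6 -0.3] M [ 0.   -0.06  0.04] w 0.0522 q7 -0.37
```

Emit:
{"op": "arm_command", "data": {
  "increments": [
    {"dx": 0.008, "dy": 0.003, "dz": 0.014, "gripper": 60},
    {"dx": 0, "dy": 0, "dz": 0.02, "gripper": 60},
    {"dx": 0, "dy": 0, "dz": 0.02, "gripper": 60},
    {"dx": 0, "dy": 0, "dz": 0.02, "gripper": 60},
    {"dx": 0, "dy": 0, "dz": 0, "gripper": 10},
    {"dx": 0, "dy": 0, "dz": 0, "gripper": 10},
    {"dx": 0, "dy": 0, "dz": 0, "gripper": 10},
    {"dx": 0, "dy": 0, "dz": 0, "gripper": 10}
  ],
  "grip_force": 20
}}

```text
validation failed for argument at $.in...
```

```bash
cat >> h.py <<'E'
def box(x,y,z=0): return mach(x,y,z,c=(0.4407,0.340),yaw=-3.9)
E
python3 - <<'E'
from h import *
stat()
b=box(-.05,-.035,.240)
p,a,s=pose()
print(b)
plan(b,94.0-8,8,start=(p[0],p[1],.24,a))
E
```

```text
t 3.3 [0.5737 0.1121 0.2337] yaw 94.45 F [ 0.8 -0.6 -0.3] M [ 0.   -0.06  0.04] w 0.0522 q7 -0.37
[0.38843525 0.30848181 0.24      ]
0 {'dx': 0.026, 'dy': -0.021, 'dz': -0.0, 'spin': 1.1}
1 {'dx': 0.026, 'dy': -0.022, 'dz': -0.0, 'spin': 1.1}
2 {'dx': 0.026, 'dy': -0.022, 'dz': -0.0, 'spin': 1.1}
3 {'dx': 0.025, 'dy': -0.023, 'dz': -0.0, 'spin': 1.1}
4 {'dx': 0.024, 'dy': -0.023, 'dz': -0.0, 'spin': 1.1}
5 {'dx': 0.024, 'dy': -0.023, 'dz': -0.0, 'spin': 1.1}
6 {'dx': 0.024, 'dy': -0.024, 'dz': -0.0, 'spin': 1.1}
7 {'dx': 0.023, 'dy': -0.025, 'dz': -0.0, 'spin': 1.1}
end [0.3884 0.3084 0.24  ] 85.65 q7 -0.37
```

Emit:
{"op": "arm_command", "data": {
  "increments": [
    {"dx": 0.008, "dy": 0.003, "dz": 0.014, "spin": 0, "gripper": 60},
    {"dx": 0, "dy": 0, "dz": 0.02, "spin": 0, "gripper": 60},
    {"dx": 0, "dy": 0, "dz": 0.02, "spin": 0, "gripper": 60},
    {"dx": 0, "dy": 0, "dz": 0.02, "spin": 0, "gripper": 60},
    {"dx": 0, "dy": 0, "dz": 0, "spin": 0, "gripper": 10},
    {"dx": 0, "dy": 0, "dz": 0, "spin": 0, "gripper": 10},
    {"dx": 0, "dy": 0, "dz": 0, "spin": 0, "gripper": 10},
    {"dx": 0, "dy": 0, "dz": 0, "spin": 0, "gripper": 10}
  ],
  "grip_force": 20
}}

```text
time: 4.3
ee_pos: [0.5769, 0.1197, 0.1623]
eef_rot: [0.68, 0.734, 0.001, 0.001]
ft_force: [-0.4, -0.1, 1.5]
width: 0.0234
```

```bash
python3 - <<'E'
from h import *
stat()
b=box(-.05,-.035,.245)
p,a,s=pose()
plan(b,94.0-8,8,start=(p[0],p[1],.245,a))
snap('wrist','w2.png')
E
```

```text
t 4.3 [0.5769 0.1197 0.1623] yaw 94.38 F [-0.4 -0.1  1.5] M [-0.02 -0.19 -0.01] w 0.0234 q7 -0.42
0 {'dx': 0.025, 'dy': -0.022, 'dz': -0.0, 'spin': 1.0}
1 {'dx': 0.025, 'dy': -0.022, 'dz': -0.0, 'spin': 1.0}
2 {'dx': 0.025, 'dy': -0.022, 'dz': -0.0, 'spin': 1.0}
3 {'dx': 0.024, 'dy': -0.023, 'dz': -0.0, 'spin': 1.0}
4 {'dx': 0.024, 'dy': -0.024, 'dz': -0.0, 'spin': 1.0}
5 {'dx': 0.023, 'dy': -0.024, 'dz': -0.0, 'spin': 1.0}
6 {'dx': 0.023, 'dy': -0.024, 'dz': -0.0, 'spin': 1.0}
7 {'dx': 0.023, 'dy': -0.024, 'dz': -0.0, 'spin': 1.0}
end [0.3888 0.309  0.245 ] 86.38 q7 -0.418
```

Emit:
{"op": "arm_command", "data": {
  "increments": [
    {"dx": 0, "dy": 0, "dz": -0.03, "spin": 0, "gripper": 10},
    {"dx": 0, "dy": 0, "dz": -0.04, "spin": 0, "gripper": 10},
    {"dx": 0.025, "dy": -0.022, "dz": -0.012, "spin": 2, "gripper": 10},
    {"dx": 0.034, "dy": -0.031, "dz": 0, "spin": 2, "gripper": 10},
    {"dx": 0.034, "dy": -0.032, "dz": 0, "spin": 2, "gripper": 10},
    {"dx": 0.034, "dy": -0.033, "dz": 0, "spin": 2, "gripper": 10},
    {"dx": 0.034, "dy": -0.034, "dz": 0, "spin": 0, "gripper": 10},
    {"dx": 0.031, "dy": -0.032, "dz": 0, "spin": 0, "gripper": 10}
  ]
}}

```text
time: 5.35
ee_pos: [0.3927, 0.3143, 0.2437]
eef_rot: [0.729, 0.685, 0.0, 0.0]
ft_force: [-0.2, 0.4, -2.0]
width: 0.0233
```

```bash
python3 - <<'E'
from h import *
stat(); snap('wrist','w3.png'); stat(); print(box(-.05,-.035))
E
```

```text
t 5.35 [0.3927 0.3143 0.2437] yaw 86.41 F [-0.2  0.4 -2. ] M [-0.04 -0.13 -0.01] w 0.0233 q7 -0.92
t 5.4 [0.388  0.3193 0.2441] yaw 86.82 F [-4.6  4.7 -0.8] M [ 0.34  0.36 -0.03] w 0.0231 q7 -0.92
[0.38843525 0.30848181 0.        ]
```

Emit:
{"op": "arm_command", "data": {
  "increments": [
    {"dx": -0.009, "dy": 0, "dz": 0.01, "spin": 0, "gripper": 10},
    {"dx": 0, "dy": 0, "dz": 0.045, "spin": 0, "gripper": 10},
    {"dx": 0, "dy": 0, "dz": 0.05, "spin": 0, "gripper": 10},
    {"dx": 0, "dy": 0, "dz": 0.05, "spin": 0, "gripper": 10},
    {"dx": 0, "dy": 0, "dz": 0.03, "spin": 0, "gripper": 10},
    {"dx": 0, "dy": 0, "dz": 0.016, "spin": 0, "gripper": 10},
    {"dx": 0, "dy": 0, "dz": 0, "spin": 0, "gripper": 10},
    {"dx": 0, "dy": 0, "dz": 0, "spin": 0, "gripper": 10}
  ]
}}

```text
time: 6.4
ee_pos: [0.3944, 0.3046, 0.0437]
eef_rot: [0.729, 0.684, 0.001, 0.0]
ft_force: [-0.2, -0.7, -1.8]
width: 0.0232
```

```bash
python3 - <<'E'
from h import *
stat(); snap('wrist','w4.png')
i=cams.camera_info('wrist')
E
```

```text
t 6.4 [0.3944 0.3046 0.0437] yaw 86.36 F [-0.2 -0.7 -1.8] M [ 0.01 -0.08  0.01] w 0.0232 q7 -1.08
```

Emit:
{"op": "arm_command", "data": {
  "increments": [
    {"dx": 0, "dy": 0, "dz": 0.006, "spin": 0, "gripper": 10},
    {"dx": 0, "dy": 0, "dz": 0.002, "spin": 0, "gripper": 10},
    {"dx": 0, "dy": 0, "dz": 0, "spin": 0, "gripper": 42},
    {"dx": 0, "dy": 0, "dz": 0, "spin": 0, "gripper": 42},
    {"dx": 0, "dy": 0, "dz": 0, "spin": 0, "gripper": 42},
    {"dx": 0, "dy": 0, "dz": -0.05, "spin": 0, "gripper": 42},
    {"dx": 0, "dy": 0, "dz": -0.06, "spin": 0, "gripper": 42},
    {"dx": 0, "dy": 0, "dz": -0.06, "spin": 0, "gripper": 42}
  ]
}}

```text
time: 7.45
ee_pos: [0.3932, 0.3041, 0.2062]
eef_rot: [0.729, 0.685, -0.0, -0.0]
ft_force: [1.3, -0.2, 0.5]
width: 0.0367
```

```bash
python3 - <<'E'
from h import *
stat(); i=cams.camera_info('wrist');snap('wrist','w5.png'); snap('top','t5.png'); stat()
t=cv2.imread('pics/t5.png'); cv2.imwrite('pics/t5z.png',cv2.resize(t[130:310,150:350],None,fx=3.3,fy=3.3,interpolation=cv2.INTER_CUBIC))
print(i)
E
```

```text
t 7.45 [0.3932 0.3041 0.2062] yaw 86.4 F [ 1.3 -0.2  0.5] M [ 0.05 -0.13 -0.01] w 0.0367 q7 -0.92
t 7.55 [0.3955 0.3066 0.2104] yaw 86.4 F [ 0.6  0.7 -0.9] M [ 0.05 -0.12  0.  ] w 0.0366 q7 -0.92
{'K': array([[309.70691629,   0.        , 316.84377669],
       [  0.        , 309.70691629, 198.39039033],
       [  0.        ,   0.        ,   1.        ]]), 'rvec': array([-2.86268994,  0.09067506,  0.01226647]), 'tvec': array([-0.37330507,  0.28678216,  0.46361324])}
```

```bash
python3 - <<'E'
from h import *
stat(); plan((.5765,.0588,.245),96,8)
E
```

```text
t 7.55 [0.3955 0.3066 0.2104] yaw 86.4 F [ 0.6  0.7 -0.9] M [ 0.05 -0.12  0.  ] w 0.0366 q7 -0.92
0 {'dx': -0.029, 'dy': 0.025, 'dz': -0.004, 'spin': -1.2}
1 {'dx': -0.03, 'dy': 0.023, 'dz': -0.005, 'spin': -1.2}
2 {'dx': -0.031, 'dy': 0.024, 'dz': -0.004, 'spin': -1.2}
3 {'dx': -0.031, 'dy': 0.022, 'dz': -0.004, 'spin': -1.2}
4 {'dx': -0.031, 'dy': 0.022, 'dz': -0.005, 'spin': -1.2}
5 {'dx': -0.032, 'dy': 0.022, 'dz': -0.004, 'spin': -1.2}
6 {'dx': -0.033, 'dy': 0.02, 'dz': -0.004, 'spin': -1.2}
7 {'dx': -0.032, 'dy': 0.02, 'dz': -0.005, 'spin': -1.2}
end [0.5763 0.0592 0.2454] 96.0 q7 -0.916
```

Emit:
{"op": "arm_command", "data": {
  "increments": [
    {"dx": -0.029, "dy": 0.025, "dz": -0.006, "spin": -1.2, "gripper": 60},
    {"dx": -0.03, "dy": 0.023, "dz": -0.006, "spin": -1.2, "gripper": 60},
    {"dx": -0.031, "dy": 0.024, "dz": -0.006, "spin": -1.2, "gripper": 60},
    {"dx": -0.031, "dy": 0.022, "dz": -0.006, "spin": -1.2, "gripper": 60},
    {"dx": -0.031, "dy": 0.022, "dz": -0.006, "spin": -1.2, "gripper": 60},
    {"dx": -0.032, "dy": 0.022, "dz": -0.005, "spin": -1.2, "gripper": 60},
    {"dx": -0.033, "dy": 0.02, "dz": 0, "spin": -1.2, "gripper": 60},
    {"dx": -0.032, "dy": 0.02, "dz": 0, "spin": -1.2, "gripper": 60}
  ]
}}

```text
time: 8.55
ee_pos: [0.5749, 0.0556, 0.2391]
eef_rot: [0.669, 0.743, -0.0, 0.0]
ft_force: [0.1, 0.7, 0.9]
width: 0.052
```

```bash
python3 - <<'E'
from h import *
stat(); snap('wrist','w6.png'); i=cams.camera_info('wrist'); stat(); print(i['rvec'],i['tvec'])
E
```

```text
t 8.55 [0.5749 0.0556 0.2391] yaw 96.01 F [0.1 0.7 0.9] M [ 0.01 -0.15  0.02] w 0.052 q7 -0.23
t 8.6 [0.5772 0.0498 0.2384] yaw 95.72 F [ 0.6 -5.8 -0.8] M [-0.41 -0.11  0.04] w 0.052 q7 -0.23
[-2.85879136 -0.14204863 -0.02009562] [-0.57930321 -0.04566683  0.40236064]
```

Emit:
{"op": "arm_command", "data": {
  "increments": [
    {"dx": 0, "dy": 0, "dz": 0, "spin": 0, "gripper": 60},
    {"dx": 0, "dy": 0, "dz": 0.01, "spin": 0, "gripper": 60},
    {"dx": 0, "dy": 0, "dz": 0, "spin": 0, "gripper": 60},
    {"dx": 0, "dy": 0, "dz": 0, "spin": 0, "gripper": 60},
    {"dx": 0, "dy": 0, "dz": 0, "spin": 0, "gripper": 60},
    {"dx": 0, "dy": 0, "dz": 0, "spin": 0, "gripper": 60},
    {"dx": 0, "dy": 0, "dz": 0, "spin": 0, "gripper": 60},
    {"dx": 0, "dy": 0, "dz": 0, "spin": 0, "gripper": 60}
  ]
}}

```text
time: 9.6
ee_pos: [0.5743, 0.0568, 0.2296]
eef_rot: [0.669, 0.743, 0.0, 0.0]
ft_force: [0.5, 0.6, -0.1]
width: 0.0525
```

```bash
python3 - <<'E'
from h import *
stat(); i=cams.camera_info('wrist'); snap('wrist','w7.png'); stat()
print(i['rvec'],i['tvec'])
im=cv2.imread('pics/w7.png'); cv2.imwrite('pics/w7z.png',cv2.resize(im[60:310,220:440],None,fx=2.4,fy=2.4,interpolation=cv2.INTER_CUBIC))
E
```

```text
t 9.6 [0.5743 0.0568 0.2296] yaw 95.99 F [ 0.5  0.6 -0.1] M [-0.03 -0.03 -0.  ] w 0.0525 q7 -0.24
t 9.65 [0.5743 0.0568 0.2296] yaw 95.99 F [ 0.8 -0.6  0.5] M [ 0.04 -0.07  0.01] w 0.0523 q7 -0.24
[-2.86048692 -0.14862044 -0.02167127] [-0.5772241  -0.03835218  0.39499763]
```

```bash
python3 - <<'E'
from h import *
i=cams.camera_info('wrist')
print(atz('wrist',(324.6,221.7),.196,i).round(4), proj('wrist',(0.5743,.0568,.196),i))
F=[(298,171),(355,177.5),(347,232),(293,229)]
print([atz('wrist',f,.149,i).round(4) for f in F])
E
```

```text
[0.5792 0.06   0.196 ] [316.84140321 225.48839184]
[array([0.5565, 0.0833, 0.149 ]), array([0.6024, 0.0828, 0.149 ]), array([0.6021, 0.0356, 0.149 ]), array([0.5566, 0.0337, 0.149 ])]
```

Emit:
{"op": "arm_command", "data": {
  "increments": [
    {"dx": 0.003, "dy": 0.005, "dz": 0.012, "spin": 0, "gripper": 60},
    {"dx": 0, "dy": 0, "dz": 0.02, "spin": 0, "gripper": 60},
    {"dx": 0, "dy": 0, "dz": 0.02, "spin": 0, "gripper": 60},
    {"dx": 0, "dy": 0, "dz": 0.016, "spin": 0, "gripper": 60},
    {"dx": 0, "dy": 0, "dz": 0, "spin": 0, "gripper": 10},
    {"dx": 0, "dy": 0, "dz": 0, "spin": 0, "gripper": 10},
    {"dx": 0, "dy": 0, "dz": 0, "spin": 0, "gripper": 10},
    {"dx": 0, "dy": 0, "dz": 0, "spin": 0, "gripper": 10}
  ]
}}

```text
time: 10.65
ee_pos: [0.5793, 0.0604, 0.1621]
eef_rot: [0.669, 0.743, 0.0, 0.0]
ft_force: [-0.6, -0.7, 2.3]
width: 0.0236
```

```bash
python3 - <<'E'
from h import *
stat()
p,a,s=pose()
print(box(0,.035))
plan(box(.0,.035,.245),88,6,start=(p[0],p[1],.245,a))
E
```

```text
t 10.65 [0.5793 0.0604 0.1621] yaw 95.99 F [-0.6 -0.7  2.3] M [-0.03 -0.03 -0.05] w 0.0236 q7 -0.28
[0.44308054 0.37491895 0.        ]
0 {'dx': 0.055, 'dy': -0.017, 'dz': -0.0, 'spin': 1.3}
1 {'dx': 0.054, 'dy': -0.018, 'dz': -0.0, 'spin': 1.3}
2 {'dx': 0.053, 'dy': -0.02, 'dz': -0.0, 'spin': 1.3}
3 {'dx': 0.053, 'dy': -0.021, 'dz': -0.0, 'spin': 1.3}
4 {'dx': 0.053, 'dy': -0.022, 'dz': -0.0, 'spin': 1.3}
5 {'dx': 0.052, 'dy': -0.023, 'dz': -0.0, 'spin': 1.3}
end [0.443  0.3745 0.245 ] 88.19 q7 -0.279
```

Emit:
{"op": "arm_command", "data": {
  "increments": [
    {"dx": 0, "dy": 0, "dz": -0.035, "spin": 0, "gripper": 10},
    {"dx": 0, "dy": 0, "dz": -0.048, "spin": 0, "gripper": 10},
    {"dx": 0.055, "dy": -0.017, "dz": 0, "spin": 1.3, "gripper": 10},
    {"dx": 0.054, "dy": -0.017, "dz": 0, "spin": 1.3, "gripper": 10},
    {"dx": 0.053, "dy": -0.02, "dz": 0, "spin": 1.3, "gripper": 10},
    {"dx": 0.053, "dy": -0.02, "dz": 0, "spin": 1.3, "gripper": 10},
    {"dx": 0.053, "dy": -0.021, "dz": 0, "spin": 1.3, "gripper": 10},
    {"dx": 0.052, "dy": -0.021, "dz": 0, "spin": 1.3, "gripper": 10}
  ]
}}

```text
time: 11.65
ee_pos: [0.4469, 0.3759, 0.2447]
eef_rot: [0.719, 0.695, 0.0, 0.0]
ft_force: [1.0, -0.0, -1.9]
width: 0.0237
```

Emit:
{"op": "arm_command", "data": {
  "increments": [
    {"dx": 0, "dy": 0, "dz": 0.0, "spin": 0, "gripper": 10},
    {"dx": 0, "dy": 0, "dz": 0.03, "spin": 0, "gripper": 10},
    {"dx": 0, "dy": 0, "dz": 0.03, "spin": 0, "gripper": 10},
    {"dx": 0, "dy": 0, "dz": 0.03, "spin": 0, "gripper": 10},
    {"dx": 0, "dy": 0, "dz": 0.02, "spin": 0, "gripper": 10},
    {"dx": 0, "dy": 0, "dz": 0, "spin": 0, "gripper": 10},
    {"dx": 0, "dy": 0, "dz": 0, "spin": 0, "gripper": 10},
    {"dx": 0, "dy": 0, "dz": 0, "spin": 0, "gripper": 10}
  ]
}}

```text
time: 12.65
ee_pos: [0.4482, 0.375, 0.1357]
eef_rot: [0.718, 0.696, 0.001, 0.0]
ft_force: [0.1, -0.3, -2.0]
width: 0.0235
```

```bash
python3 - <<'E'
from h import *
stat(); snap('wrist','w8.png')
E
```

```text
t 12.65 [0.4482 0.375  0.1357] yaw 88.18 F [ 0.1 -0.3 -2. ] M [-0.04 -0.09  0.01] w 0.0235 q7 -1.07
```

Emit:
{"op": "arm_command", "data": {
  "increments": [
    {"dx": 0, "dy": 0, "dz": 0.035, "spin": 0, "gripper": 10},
    {"dx": 0, "dy": 0, "dz": 0.035, "spin": 0, "gripper": 10},
    {"dx": 0, "dy": 0, "dz": 0.02, "spin": 0, "gripper": 10},
    {"dx": 0, "dy": 0, "dz": 0.009, "spin": 0, "gripper": 10},
    {"dx": 0, "dy": 0, "dz": 0, "spin": 0, "gripper": 10},
    {"dx": 0, "dy": 0, "dz": 0, "spin": 0, "gripper": 42},
    {"dx": 0, "dy": 0, "dz": 0, "spin": 0, "gripper": 42},
    {"dx": 0, "dy": 0, "dz": 0, "spin": 0, "gripper": 42}
  ]
}}

```text
time: 13.7
ee_pos: [0.448, 0.3747, 0.0359]
eef_rot: [0.718, 0.696, 0.0, 0.0]
ft_force: [-0.5, -0.8, 0.1]
width: 0.0359
```

Emit:
{"op": "arm_command", "data": {
  "increments": [
    {"dx": 0, "dy": 0, "dz": -0.03, "spin": 0, "gripper": 42},
    {"dx": 0, "dy": 0, "dz": -0.06, "spin": 0, "gripper": 42},
    {"dx": 0, "dy": 0, "dz": -0.06, "spin": 0, "gripper": 42},
    {"dx": -0.04, "dy": 0.01, "dz": -0.03, "spin": 0, "gripper": 42},
    {"dx": -0.05, "dy": 0.02, "dz": -0.03, "spin": -1, "gripper": 60},
    {"dx": -0.05, "dy": 0.02, "dz": 0, "spin": -1, "gripper": 60},
    {"dx": -0.05, "dy": 0.02, "dz": 0, "spin": -1, "gripper": 60},
    {"dx": -0.05, "dy": 0.02, "dz": 0, "spin": -1, "gripper": 60}
  ]
}}

```text
time: 14.7
ee_pos: [0.5357, 0.1321, 0.246]
eef_rot: [0.693, 0.721, 0.0, 0.001]
ft_force: [0.5, 0.4, 0.1]
width: 0.0517
```

```bash
python3 - <<'E'
from h import *
stat(); snap('wrist','w9.png'); snap('top','t9.png'); stat()
plan((.581,0.0,.235),96,6)
t=cv2.imread('pics/t9.png'); cv2.imwrite('pics/t9z.png',cv2.resize(t[130:310,150:350],None,fx=3.3,fy=3.3,interpolation=cv2.INTER_CUBIC))
E
```

```text
t 14.7 [0.5357 0.1321 0.246 ] yaw 92.22 F [0.5 0.4 0.1] M [ 0.02 -0.09 -0.03] w 0.0517 q7 -0.43
t 14.8 [0.5377 0.1267 0.2452] yaw 91.66 F [-0.5  0.1  0.1] M [ 0.04 -0.1  -0.01] w 0.0522 q7 -0.43
0 {'dx': -0.021, 'dy': 0.007, 'dz': 0.002, 'spin': -0.7}
1 {'dx': -0.022, 'dy': 0.006, 'dz': 0.001, 'spin': -0.7}
2 {'dx': -0.021, 'dy': 0.006, 'dz': 0.002, 'spin': -0.7}
3 {'dx': -0.022, 'dy': 0.006, 'dz': 0.002, 'spin': -0.7}
4 {'dx': -0.021, 'dy': 0.005, 'dz': 0.001, 'spin': -0.7}
5 {'dx': -0.022, 'dy': 0.006, 'dz': 0.002, 'spin': -0.7}
end [0.5813 0.     0.2352] 95.86 q7 -0.431
```

Emit:
{"op": "arm_command", "data": {
  "increments": [
    {"dx": -0.022, "dy": 0.006, "dz": 0.002, "spin": -0.7, "gripper": 60},
    {"dx": -0.021, "dy": 0.006, "dz": 0.002, "spin": -0.7, "gripper": 60},
    {"dx": -0.022, "dy": 0.006, "dz": 0.002, "spin": -0.7, "gripper": 60},
    {"dx": -0.021, "dy": 0.006, "dz": 0.002, "spin": -0.7, "gripper": 60},
    {"dx": -0.022, "dy": 0.006, "dz": 0.002, "spin": -0.7, "gripper": 60},
    {"dx": -0.021, "dy": 0.006, "dz": 0.002, "spin": -0.7, "gripper": 60},
    {"dx": 0, "dy": 0, "dz": 0, "spin": 0, "gripper": 60},
    {"dx": 0, "dy": 0, "dz": 0, "spin": 0, "gripper": 60}
  ]
}}

```text
time: 15.8
ee_pos: [0.5798, 0.0091, 0.2338]
eef_rot: [0.666, 0.746, 0.0, -0.0]
ft_force: [0.3, 0.4, 0.3]
width: 0.0524
```

```bash
python3 - <<'E'
from h import *
i=cams.camera_info('wrist');stat(); snap('wrist','w10.png'); stat(); p,a,s=pose(); 
print(i['rvec'],i['tvec'],proj('wrist',(p[0],p[1],.196),i))
im=cv2.imread('pics/w10.png'); cv2.imwrite('pics/w10z.png',cv2.resize(im[60:310,220:440],None,fx=2.4,fy=2.4,interpolation=cv2.INTER_CUBIC))
E
```

```text
t 15.8 [0.5798 0.0091 0.2338] yaw 96.45 F [0.3 0.4 0.3] M [-0.02 -0.09  0.01] w 0.0524 q7 -0.15
t 15.85 [0.5798 0.0092 0.2338] yaw 96.47 F [-0.1  0.4 -0.3] M [ 0.03 -0.04 -0.02] w 0.0521 q7 -0.15
[-2.86050569 -0.16007917 -0.02336542] [-0.57728779 -0.08998853  0.38459912] [316.90084277 223.16450969]
```

```bash
python3 - <<'E'
from h import *
i=cams.camera_info('wrist')
q=atz('wrist',(320.8,236.3),.196,i); print(q)
plan((q[0],q[1],.162),96,1)
print(box(.056,-.037))
p,a,s=pose()
plan(box(.057,-.036,.245),90,7,start=(q[0],q[1],.245,a))
E
```

```text
[ 5.83583700e-01 -9.50744869e-05  1.96000000e-01]
0 {'dx': -0.01, 'dy': 0.003, 'dz': 0.072, 'spin': 0.5}
end [ 5.839e-01 -4.000e-04  1.618e-01] 95.97 q7 -0.146
[0.49405375 0.29927683 0.        ]
0 {'dx': 0.044, 'dy': -0.008, 'dz': -0.0, 'spin': 0.9}
1 {'dx': 0.044, 'dy': -0.008, 'dz': -0.0, 'spin': 0.9}
2 {'dx': 0.044, 'dy': -0.009, 'dz': -0.0, 'spin': 0.9}
3 {'dx': 0.043, 'dy': -0.01, 'dz': -0.0, 'spin': 0.9}
4 {'dx': 0.044, 'dy': -0.01, 'dz': -0.0, 'spin': 0.9}
5 {'dx': 0.043, 'dy': -0.012, 'dz': -0.0, 'spin': 0.9}
6 {'dx': 0.043, 'dy': -0.011, 'dz': -0.0, 'spin': 0.9}
end [0.4956 0.2999 0.245 ] 90.17 q7 -0.146
```

Emit:
{"op": "arm_command", "data": {
  "increments": [
    {"dx": -0.01, "dy": 0.003, "dz": 0.012, "spin": 0, "gripper": 60},
    {"dx": 0, "dy": 0, "dz": 0.02, "spin": 0, "gripper": 60},
    {"dx": 0, "dy": 0, "dz": 0.02, "spin": 0, "gripper": 60},
    {"dx": 0, "dy": 0, "dz": 0.02, "spin": 0, "gripper": 60},
    {"dx": 0, "dy": 0, "dz": 0, "spin": 0, "gripper": 10},
    {"dx": 0, "dy": 0, "dz": 0, "spin": 0, "gripper": 10},
    {"dx": 0, "dy": 0, "dz": 0, "spin": 0, "gripper": 10},
    {"dx": 0, "dy": 0, "dz": 0, "spin": 0, "gripper": 10}
  ]
}}

```text
time: 16.85
ee_pos: [0.5845, -0.0019, 0.1622]
eef_rot: [0.667, 0.745, 0.0, 0.001]
ft_force: [-0.2, -0.3, 1.8]
width: 0.0233
```

Emit:
{"op": "arm_command", "data": {
  "increments": [
    {"dx": 0, "dy": 0, "dz": -0.035, "spin": 0, "gripper": 10},
    {"dx": 0.02, "dy": 0, "dz": -0.047, "spin": 0, "gripper": 10},
    {"dx": 0.047, "dy": -0.009, "dz": 0, "spin": 0.9, "gripper": 10},
    {"dx": 0.047, "dy": -0.011, "dz": 0, "spin": 0.9, "gripper": 10},
    {"dx": 0.048, "dy": -0.011, "dz": 0, "spin": 0.9, "gripper": 10},
    {"dx": 0.048, "dy": -0.012, "dz": 0, "spin": 0.9, "gripper": 10},
    {"dx": 0.048, "dy": -0.012, "dz": 0, "spin": 0.9, "gripper": 10},
    {"dx": 0.047, "dy": -0.013, "dz": 0, "spin": 0.9, "gripper": 10}
  ]
}}

```text
time: 17.85
ee_pos: [0.493, 0.2987, 0.2438]
eef_rot: [0.701, 0.713, 0.0, 0.0]
ft_force: [0.7, -0.1, -1.2]
width: 0.0234
```

Emit:
{"op": "arm_command", "data": {
  "increments": [
    {"dx": 0, "dy": 0, "dz": 0, "spin": 0, "gripper": 10},
    {"dx": 0, "dy": 0, "dz": 0.03, "spin": 0, "gripper": 10},
    {"dx": 0, "dy": 0, "dz": 0.03, "spin": 0, "gripper": 10},
    {"dx": 0, "dy": 0, "dz": 0.03, "spin": 0, "gripper": 10},
    {"dx": 0, "dy": 0, "dz": 0.01, "spin": 0, "gripper": 10},
    {"dx": 0, "dy": 0, "dz": 0, "spin": 0, "gripper": 10},
    {"dx": 0, "dy": 0, "dz": 0, "spin": 0, "gripper": 10},
    {"dx": 0, "dy": 0, "dz": 0, "spin": 0, "gripper": 10}
  ]
}}

```text
time: 18.85
ee_pos: [0.494, 0.2976, 0.1446]
eef_rot: [0.701, 0.713, 0.001, 0.0]
ft_force: [-0.1, -0.1, -1.1]
width: 0.0234
```

```bash
python3 - <<'E'
from h import *
stat(); snap('wrist','w11.png')
E
```

```text
t 18.85 [0.494  0.2976 0.1446] yaw 90.98 F [-0.1 -0.1 -1.1] M [-0.01 -0.09  0.03] w 0.0234 q7 -0.85
```

Emit:
{"op": "arm_command", "data": {
  "increments": [
    {"dx": 0.003, "dy": -0.005, "dz": 0.03, "spin": 0, "gripper": 10},
    {"dx": 0, "dy": 0, "dz": 0.04, "spin": 0, "gripper": 10},
    {"dx": 0, "dy": 0, "dz": 0.026, "spin": 0, "gripper": 10},
    {"dx": 0, "dy": 0, "dz": 0.012, "spin": 0, "gripper": 10},
    {"dx": 0, "dy": 0, "dz": 0, "spin": 0, "gripper": 10},
    {"dx": 0, "dy": 0, "dz": 0, "spin": 0, "gripper": 40},
    {"dx": 0, "dy": 0, "dz": 0, "spin": 0, "gripper": 40},
    {"dx": 0, "dy": 0, "dz": 0, "spin": 0, "gripper": 40}
  ]
}}

```text
time: 19.9
ee_pos: [0.4888, 0.3003, 0.036]
eef_rot: [0.701, 0.713, 0.0, 0.0]
ft_force: [0.0, -0.3, -1.0]
width: 0.0342
```

```bash
python3 - <<'E'
from h import *
stat()
plan((0.4632-.05,-0.3115,.28),83+0,16,start=(.489,.30,.25,91))
E
```

```text
t 19.9 [0.4888 0.3003 0.036 ] yaw 90.98 F [ 0.  -0.3 -1. ] M [ 0.01 -0.12  0.01] w 0.0342 q7 -0.93
0 {'dx': -0.038, 'dy': -0.005, 'dz': -0.002, 'spin': 0.5}
1 {'dx': -0.038, 'dy': -0.005, 'dz': -0.002, 'spin': 0.5}
2 {'dx': -0.039, 'dy': -0.005, 'dz': -0.002, 'spin': 0.5}
3 {'dx': -0.038, 'dy': -0.005, 'dz': -0.002, 'spin': 0.5}
4 {'dx': -0.038, 'dy': -0.004, 'dz': -0.001, 'spin': 0.5}
5 {'dx': -0.038, 'dy': -0.003, 'dz': -0.002, 'spin': 0.5}
6 {'dx': -0.039, 'dy': -0.004, 'dz': -0.002, 'spin': 0.5}
7 {'dx': -0.038, 'dy': -0.003, 'dz': -0.002, 'spin': 0.5}
8 {'dx': -0.039, 'dy': -0.003, 'dz': -0.002, 'spin': 0.5}
9 {'dx': -0.038, 'dy': -0.002, 'dz': -0.002, 'spin': 0.5}
10 {'dx': -0.038, 'dy': -0.002, 'dz': -0.002, 'spin': 0.5}
11 {'dx': -0.039, 'dy': -0.002, 'dz': -0.002, 'spin': 0.5}
12 {'dx': -0.038, 'dy': -0.001, 'dz': -0.001, 'spin': 0.5}
13 {'dx': -0.039, 'dy': -0.001, 'dz': -0.002, 'spin': 0.5}
14 {'dx': -0.038, 'dy': -0.001, 'dz': -0.002, 'spin': 0.5}
15 {'dx': -0.039, 'dy': -0.0, 'dz': -0.002, 'spin': 0.5}
end [ 0.4135 -0.3116  0.28  ] 83.0 q7 -0.933
```

```bash
python3 - <<'E'
from h import *
i=cams.camera_info('wrist'); R,_=cv2.Rodrigues(i['rvec']); o=-R.T@i['tvec']; print(o-pose()[0], R[2])
E
```

```text
[-0.0013994   0.0743856   0.16120555] [ 0.0058121  -0.27368117 -0.96180291]
```

Emit:
{"op": "arm_command", "data": {
  "increments": [
    {"dx": 0, "dy": 0, "dz": -0.03, "spin": 0, "gripper": 40},
    {"dx": 0, "dy": 0, "dz": -0.06, "spin": 0, "gripper": 40},
    {"dx": 0, "dy": 0, "dz": -0.06, "spin": 0, "gripper": 40},
    {"dx": -0.045, "dy": 0.015, "dz": -0.05, "spin": 0, "gripper": 40},
    {"dx": -0.055, "dy": 0.018, "dz": -0.04, "spin": -1, "gripper": 40},
    {"dx": -0.055, "dy": 0.018, "dz": 0, "spin": -1, "gripper": 40},
    {"dx": -0.055, "dy": 0.018, "dz": 0, "spin": -1, "gripper": 40},
    {"dx": -0.055, "dy": 0.018, "dz": 0, "spin": -1, "gripper": 40}
  ]
}}

```text
time: 20.9
ee_pos: [0.5826, 0.0473, 0.267]
eef_rot: [0.675, 0.737, 0.0, 0.001]
ft_force: [0.2, 0.1, 0.1]
width: 0.0349
```

Emit:
{"op": "arm_command", "data": {
  "increments": [
    {"dx": -0.02, "dy": 0.002, "dz": 0.01, "spin": 0, "gripper": 40},
    {"dx": 0, "dy": 0, "dz": 0, "spin": 0, "gripper": 40},
    {"dx": 0, "dy": 0, "dz": 0, "spin": 0, "gripper": 40},
    {"dx": 0, "dy": 0, "dz": 0, "spin": 0, "gripper": 40},
    {"dx": 0, "dy": 0, "dz": 0, "spin": 0, "gripper": 40},
    {"dx": 0, "dy": 0, "dz": 0, "spin": 0, "gripper": 40},
    {"dx": 0, "dy": 0, "dz": 0, "spin": 0, "gripper": 40},
    {"dx": 0, "dy": 0, "dz": 0, "spin": 0, "gripper": 40}
  ]
}}

```text
time: 21.9
ee_pos: [0.5859, 0.0294, 0.2564]
eef_rot: [0.676, 0.737, -0.0, 0.0]
ft_force: [0.6, 0.5, 0.3]
width: 0.0351
```

```bash
python3 - <<'E'
from h import *
import json
stat(); i=cams.camera_info('wrist'); snap('wrist','w12.png'); snap('scene','s12.png'); stat()
json.dump({k:np.array(v).tolist() for k,v in i.items()},open('i12.json','w'))
im=cv2.imread('pics/w12.png'); cv2.imwrite('pics/w12z.png',cv2.resize(im[50:250,200:440],None,fx=3,fy=3,interpolation=cv2.INTER_CUBIC))
s=cv2.imread('pics/s12.png')
cv2.imwrite('pics/s12z.png',cv2.resize(s[110:260,270:430],None,fx=4,fy=4,interpolation=cv2.INTER_CUBIC))
E
```

```text
t 21.9 [0.5859 0.0294 0.2564] yaw 94.99 F [0.6 0.5 0.3] M [ 0.   -0.12 -0.03] w 0.0351 q7 -0.21
t 22.0 [0.5859 0.0294 0.2564] yaw 94.98 F [-0.   0.6 -0.3] M [-0.01 -0.08  0.03] w 0.0349 q7 -0.21
```

Emit:
{"op": "arm_command", "data": {
  "increments": [
    {"dx": -0.04, "dy": -0.003, "dz": 0, "spin": 0, "gripper": 40},
    {"dx": -0.04, "dy": 0, "dz": 0, "spin": 0, "gripper": 40},
    {"dx": -0.03, "dy": 0, "dz": 0, "spin": 0, "gripper": 40},
    {"dx": 0, "dy": 0, "dz": 0, "spin": 0, "gripper": 40},
    {"dx": 0, "dy": 0, "dz": 0, "spin": 0, "gripper": 40},
    {"dx": 0, "dy": 0, "dz": 0, "spin": 0, "gripper": 40},
    {"dx": 0, "dy": 0, "dz": 0, "spin": 0, "gripper": 40},
    {"dx": 0, "dy": 0, "dz": 0, "spin": 0, "gripper": 40}
  ]
}}

```text
time: 23.0
ee_pos: [0.5925, -0.08, 0.2565]
eef_rot: [0.675, 0.737, 0.0, 0.0]
ft_force: [0.5, 0.1, -0.5]
width: 0.0345
```

```bash
python3 - <<'E'
from h import *
import json
stat(); i=cams.camera_info('wrist'); snap('wrist','w13.png'); stat()
json.dump({k:np.array(v).tolist() for k,v in i.items()},open('i13.json','w'))
im=cv2.imread('pics/w13.png'); cv2.imwrite('pics/w13z.png',cv2.resize(im[0:200,200:440],None,fx=3,fy=3,interpolation=cv2.INTER_CUBIC))
E
```

```text
t 23.0 [ 0.5925 -0.08    0.2565] yaw 95.02 F [ 0.5  0.1 -0.5] M [-0.02 -0.07  0.02] w 0.0345 q7 -0.02
t 23.05 [ 0.5925 -0.0801  0.2565] yaw 95.01 F [-0.5 -0.1 -0. ] M [-0.01 -0.11 -0.07] w 0.0349 q7 -0.02
```

Emit:
{"op": "arm_command", "data": {
  "increments": [
    {"dx": 0.05, "dy": -0.004, "dz": 0, "spin": 0, "gripper": 40},
    {"dx": 0.05, "dy": -0.004, "dz": 0, "spin": 0, "gripper": 40},
    {"dx": 0.056, "dy": -0.003, "dz": 0, "spin": 0, "gripper": 40},
    {"dx": 0, "dy": 0, "dz": 0, "spin": 0, "gripper": 40},
    {"dx": 0, "dy": 0, "dz": 0, "spin": 0, "gripper": 40},
    {"dx": 0, "dy": 0, "dz": 0, "spin": 0, "gripper": 40},
    {"dx": 0, "dy": 0, "dz": 0, "spin": 0, "gripper": 40},
    {"dx": 0, "dy": 0, "dz": 0, "spin": 0, "gripper": 40}
  ]
}}

```text
time: 24.05
ee_pos: [0.5681, 0.0734, 0.2564]
eef_rot: [0.676, 0.737, -0.0, 0.0]
ft_force: [0.1, -0.6, 0.6]
width: 0.035
```

```bash
python3 - <<'E'
from h import *
import json
stat(); i=cams.camera_info('wrist'); snap('wrist','w14.png'); stat()
json.dump({k:np.array(v).tolist() for k,v in i.items()},open('i14.json','w'))
im=cv2.imread('pics/w14.png'); z=cv2.resize(im[90:170,230:410],None,fx=4.4,fy=4.4,interpolation=cv2.INTER_CUBIC)
im=cv2.imread('pics/w13.png'); z2=cv2.resize(im[100:156,230:410],None,fx=4.4,fy=4.4,interpolation=cv2.INTER_CUBIC)
cv2.imwrite('pics/w14z.png',np.vstack([z,z2])[:600])
E
```

```text
t 24.05 [0.5681 0.0734 0.2564] yaw 94.93 F [ 0.1 -0.6  0.6] M [ 0.02 -0.12 -0.02] w 0.035 q7 -0.28
t 24.1 [0.568  0.0736 0.2564] yaw 94.95 F [-0.4  1.1 -0.9] M [ 0.01 -0.13  0.02] w 0.0345 q7 -0.28
```

```bash
cat > scr.py <<'E'
from h import *
import json
i13,i14=[json.load(open(f'i{k}.json')) for k in (13,14)]
Z=4.4
def px(p,oy): return (230+p[0]/Z-.4,oy+p[1]/Z-.4)
D={'FL':((200,158),(165,142),(226,176),i14,90,.138),'BL':((700,170),(672,188),(735,150),i14,90,.143),
'FR':((135,123),(103,146),(158,98),i13,100,.143),'BR':((635,130),(612,148),(670,108),i13,100,.143)}
P={}
for k,(c,a,b,i,oy,z) in D.items():
    C=atz('wrist',px(c,oy),z,i); A=atz('wrist',px(a,oy),z,i); B=atz('wrist',px(b,oy),z,i)
    ang=np.degrees(np.arctan2(*(B-A)[[1,0]]))%180
    P[k]=C; print(k,C.round(4),'slotmid',((A+B)/2).round(4),'len',np.linalg.norm(B-A).round(4),'ang',ang.round(1))
M={'FL':(-.052,.078),'BL':(.052,.078),'FR':(-.052,-.078),'BR':(.052,-.078)}
s=np.array([M[k] for k in M]); d=np.array([P[k][:2] for k in M])
H=(s-s.mean(0)).T@(d-d.mean(0)); U,_,V=np.linalg.svd(H); R=V.T@U.T
print('c',d.mean(0).round(4),'yaw',np.degrees(np.arctan2(R[1,0],R[0,0])).round(2)); t=d.mean(0)
for k in M: print(k,(R@np.array(M[k])+t).round(4), (R@np.array(M[k])+t-P[k][:2]).round(4))
E
python3 scr.py
```

```text
FL [0.5252 0.133  0.138 ] slotmid [0.5243 0.1328 0.138 ] len 0.0145 ang 154.7
BL [0.627  0.1403 0.143 ] slotmid [0.6277 0.1406 0.143 ] len 0.0155 ang 37.3
FR [ 0.537  -0.0229  0.143 ] slotmid [ 0.5361 -0.0227  0.143 ] len 0.015 ang 44.3
BR [ 0.6379 -0.0155  0.143 ] slotmid [ 0.6391 -0.0149  0.143 ] len 0.0146 ang 40.8
c [0.5818 0.0587] yaw 4.16
FL [0.5243 0.1327] [-0.001  -0.0003]
BL [0.628  0.1403] [0.001 0.   ]
FR [ 0.5356 -0.0228] [-0.0014  0.    ]
BR [ 0.6393 -0.0153] [0.0014 0.0002]
```

```bash
python3 - <<'E'
from h import *
plan((.467,-.335,.30),90,9)
E
```

```text
0 {'dx': -0.044, 'dy': -0.015, 'dz': -0.005, 'spin': 0.5}
1 {'dx': -0.045, 'dy': -0.015, 'dz': -0.005, 'spin': 0.5}
2 {'dx': -0.044, 'dy': -0.014, 'dz': -0.005, 'spin': 0.5}
3 {'dx': -0.045, 'dy': -0.014, 'dz': -0.004, 'spin': 0.5}
4 {'dx': -0.045, 'dy': -0.014, 'dz': -0.005, 'spin': 0.5}
5 {'dx': -0.044, 'dy': -0.013, 'dz': -0.005, 'spin': 0.5}
6 {'dx': -0.045, 'dy': -0.013, 'dz': -0.005, 'spin': 0.5}
7 {'dx': -0.046, 'dy': -0.012, 'dz': -0.005, 'spin': 0.5}
8 {'dx': -0.045, 'dy': -0.012, 'dz': -0.005, 'spin': 0.5}
end [ 0.4669 -0.3352  0.3004] 90.45 q7 -0.284
```

Emit:
{"op": "arm_command", "data": {
  "increments": [
    {"dx": -0.044, "dy": -0.015, "dz": -0.005, "spin": 0.5, "gripper": 60},
    {"dx": -0.045, "dy": -0.015, "dz": -0.005, "spin": 0.5, "gripper": 60},
    {"dx": -0.045, "dy": -0.014, "dz": -0.005, "spin": 0.5, "gripper": 60},
    {"dx": -0.045, "dy": -0.014, "dz": -0.005, "spin": 0.5, "gripper": 60},
    {"dx": -0.045, "dy": -0.014, "dz": -0.005, "spin": 0.5, "gripper": 60},
    {"dx": -0.045, "dy": -0.013, "dz": -0.005, "spin": 0.5, "gripper": 60},
    {"dx": -0.045, "dy": -0.013, "dz": -0.005, "spin": 0.5, "gripper": 60},
    {"dx": -0.045, "dy": -0.012, "dz": -0.005, "spin": 0.5, "gripper": 60}
  ]
}}

```text
time: 25.1
ee_pos: [0.4778, -0.2923, 0.2968]
eef_rot: [0.701, 0.713, -0.0, 0.0]
ft_force: [0.2, 0.9, 0.1]
width: 0.0524
```

Emit:
{"op": "arm_command", "data": {
  "increments": [
    {"dx": -0.045, "dy": -0.012, "dz": 0, "spin": 0.5, "gripper": 60},
    {"dx": 0, "dy": 0, "dz": 0, "spin": 0, "gripper": 60},
    {"dx": 0, "dy": 0, "dz": 0, "spin": 0, "gripper": 60},
    {"dx": 0, "dy": 0, "dz": 0, "spin": 0, "gripper": 60},
    {"dx": 0, "dy": 0, "dz": 0, "spin": 0, "gripper": 60},
    {"dx": 0, "dy": 0, "dz": 0, "spin": 0, "gripper": 60},
    {"dx": 0, "dy": 0, "dz": 0, "spin": 0, "gripper": 60},
    {"dx": 0, "dy": 0, "dz": 0, "spin": 0, "gripper": 60}
  ]
}}

```text
time: 26.1
ee_pos: [0.4672, -0.3358, 0.2964]
eef_rot: [0.704, 0.71, -0.0, 0.0]
ft_force: [0.6, 0.4, 0.8]
width: 0.052
```

```bash
python3 - <<'E'
from h import *
import json
stat(); i=cams.camera_info('wrist'); snap('wrist','w15.png'); stat()
json.dump({k:np.array(v).tolist() for k,v in i.items()},open('i15.json','w'))
print(proj('wrist',(.467,-.31,.08),i),proj('wrist',(.467,-.31,.16),i))
im=cv2.imread('pics/w15.png'); z=cv2.resize(im[110:260,230:410],None,fx=4,fy=4,interpolation=cv2.INTER_CUBIC)
cv2.imwrite('pics/w15z.png',z)
E
```

```text
t 26.1 [ 0.4672 -0.3358  0.2964] yaw 90.49 F [0.6 0.4 0.8] M [ 0.03 -0.12 -0.01] w 0.052 q7 0.46
t 26.15 [ 0.4672 -0.3359  0.2964] yaw 90.49 F [0.9 0.6 0.5] M [ 0.03 -0.08  0.01] w 0.0521 q7 0.46
[316.72915778 152.06444446] [316.74738398 162.55067287]
```

```bash
python3 - <<'E'
from h import *
import json
i=json.load(open('i15.json'))
px=lambda p:(230+p[0]/4-.4,110+p[1]/4-.4)
C=[atz('wrist',px(p),.08,i) for p in [(243,38),(490,67),(458,308),(217,282)]]
print(np.round(C,4),np.mean(C,0).round(4), [np.linalg.norm(C[k]-C[k-1]).round(4) for k in range(4)])
c=atz('wrist',px((352,215)),.16,i);print(c)
plan((*np.mean(C,0)[:2],.2),74.5,8)
E
```

```text
[[ 0.4348 -0.2696  0.08  ]
 [ 0.5097 -0.2777  0.08  ]
 [ 0.5018 -0.3533  0.08  ]
 [ 0.4261 -0.3455  0.08  ]] [ 0.4681 -0.3115  0.08  ] [np.float64(0.0764), np.float64(0.0754), np.float64(0.076), np.float64(0.0761)]
[ 0.46783503 -0.3107823   0.16      ]
0 {'dx': 0.003, 'dy': 0.0, 'dz': 0.012, 'spin': 2.0}
1 {'dx': 0.003, 'dy': 0.0, 'dz': 0.012, 'spin': 2.0}
2 {'dx': 0.003, 'dy': 0.0, 'dz': 0.012, 'spin': 2.0}
3 {'dx': 0.003, 'dy': -0.0, 'dz': 0.012, 'spin': 2.0}
4 {'dx': 0.003, 'dy': -0.0, 'dz': 0.012, 'spin': 2.0}
5 {'dx': 0.003, 'dy': -0.001, 'dz': 0.012, 'spin': 2.0}
6 {'dx': 0.003, 'dy': -0.0, 'dz': 0.012, 'spin': 2.0}
7 {'dx': 0.003, 'dy': -0.001, 'dz': 0.012, 'spin': 2.0}
end [ 0.4679 -0.3117  0.2004] 74.49 q7 0.456
```

Emit:
{"op": "arm_command", "data": {
  "increments": [
    {"dx": 0.003, "dy": 0, "dz": 0.012, "spin": 2, "gripper": 60},
    {"dx": 0.003, "dy": 0, "dz": 0.012, "spin": 2, "gripper": 60},
    {"dx": 0.003, "dy": 0, "dz": 0.012, "spin": 2, "gripper": 60},
    {"dx": 0.003, "dy": 0, "dz": 0.012, "spin": 2, "gripper": 60},
    {"dx": 0.003, "dy": 0, "dz": 0.012, "spin": 2, "gripper": 60},
    {"dx": 0.003, "dy": -0.001, "dz": 0.012, "spin": 2, "gripper": 60},
    {"dx": 0.003, "dy": 0, "dz": 0.012, "spin": 2, "gripper": 60},
    {"dx": 0.003, "dy": -0.001, "dz": 0.012, "spin": 2, "gripper": 60}
  ]
}}

```text
time: 27.15
ee_pos: [0.468, -0.3116, 0.2001]
eef_rot: [0.796, 0.605, 0.0, 0.0]
ft_force: [0.6, 0.4, 0.5]
width: 0.0521
```

Emit:
{"op": "arm_command", "data": {
  "increments": [
    {"dx": 0, "dy": 0, "dz": 0.02, "spin": 0, "gripper": 60},
    {"dx": 0, "dy": 0, "dz": 0.025, "spin": 0, "gripper": 60},
    {"dx": 0, "dy": 0, "dz": 0.03, "spin": 0, "gripper": 60},
    {"dx": 0, "dy": 0, "dz": 0.025, "spin": 0, "gripper": 60},
    {"dx": 0, "dy": 0, "dz": 0, "spin": 0, "gripper": 60},
    {"dx": 0, "dy": 0, "dz": 0, "spin": 0, "gripper": 20},
    {"dx": 0, "dy": 0, "dz": 0, "spin": 0, "gripper": 20},
    {"dx": 0, "dy": 0, "dz": 0, "spin": 0, "gripper": 20}
  ],
  "grip_force": 15
}}

```text
time: 28.15
ee_pos: [0.4683, -0.312, 0.1013]
eef_rot: [0.796, 0.605, 0.0, 0.001]
ft_force: [0.7, -0.4, 0.1]
width: 0.0296
```

```bash
python3 - <<'E'
from h import *
stat(); snap('wrist','w16.png')
E
```

```text
t 28.15 [ 0.4683 -0.312   0.1013] yaw 74.48 F [ 0.7 -0.4  0.1] M [-0.08 -0.05 -0.01] w 0.0296 q7 0.09
```

Emit:
{"op": "arm_command", "data": {
  "increments": [
    {"dx": 0, "dy": 0, "dz": 0, "spin": 0, "gripper": 10},
    {"dx": 0, "dy": 0, "dz": 0, "spin": 0, "gripper": 10},
    {"dx": 0, "dy": 0, "dz": 0, "spin": 0, "gripper": 10},
    {"dx": 0, "dy": 0, "dz": -0.01, "spin": 0, "gripper": 10},
    {"dx": 0, "dy": 0, "dz": -0.03, "spin": 0, "gripper": 10},
    {"dx": 0, "dy": 0, "dz": -0.04, "spin": 0, "gripper": 10},
    {"dx": 0, "dy": 0, "dz": -0.05, "spin": 0, "gripper": 10},
    {"dx": 0, "dy": 0, "dz": -0.05, "spin": 0, "gripper": 10}
  ],
  "grip_force": 50
}}

```text
time: 29.2
ee_pos: [0.4676, -0.3114, 0.2823]
eef_rot: [0.796, 0.605, -0.0, -0.0]
ft_force: [1.1, -1.1, -1.7]
width: 0.0276
```

```bash
python3 - <<'E'
from h import *
stat(); snap('wrist','w17.png');snap('scene','s17.png')
im=cv2.imread('pics/w17.png'); z=cv2.resize(im[110:260,230:410],None,fx=4,fy=4,interpolation=cv2.INTER_CUBIC)
cv2.imwrite('pics/w17z.png',z)
im=cv2.imread('pics/s17.png'); z=cv2.resize(im[100:300,100:300],None,fx=3,fy=3,interpolation=cv2.INTER_CUBIC)
cv2.imwrite('pics/s17z.png',z)
E
```

```text
t 29.2 [ 0.4676 -0.3114  0.2823] yaw 74.5 F [ 1.1 -1.1 -1.7] M [-0.05 -0.14  0.01] w 0.0276 q7 0.15
```

```bash
cat >> h.py <<'E'
TIPL=0.0973
def tip(off=60,p=None,a=None,L=TIPL):
    """blade end points given blade angle=yaw-off"""
    if p is None: p,a,_=pose()
    t=np.radians(a-off); u=np.array([np.cos(t),np.sin(t),0])*.006
    c=np.array(p)-[0,0,L]; return c-u,c+u
E
python3 - <<'E'
from h import *
i=cams.camera_info('wrist'); stat()
for o in (60,):
    print([(proj('wrist',q,i)-[230,110]+.4)*4 for q in tip(o)])
plan((.5356,-.0228,.262),100.5,8)
E
```

```text
t 29.3 [ 0.4699 -0.3123  0.2866] yaw 74.5 F [ 0.6  0.6 -1.8] M [-0.06 -0.13 -0.01] w 0.0278 q7 0.15
[array([320.35686161, 371.07329472]), array([368.18025999, 344.39198191])]
0 {'dx': 0.037, 'dy': -0.002, 'dz': 0.003, 'spin': -3.2}
1 {'dx': 0.037, 'dy': 0.001, 'dz': 0.003, 'spin': -3.2}
2 {'dx': 0.037, 'dy': 0.002, 'dz': 0.003, 'spin': -3.2}
3 {'dx': 0.037, 'dy': 0.004, 'dz': 0.003, 'spin': -3.2}
4 {'dx': 0.037, 'dy': 0.007, 'dz': 0.003, 'spin': -3.2}
5 {'dx': 0.036, 'dy': 0.008, 'dz': 0.003, 'spin': -3.2}
6 {'dx': 0.035, 'dy': 0.011, 'dz': 0.004, 'spin': -3.2}
7 {'dx': 0.035, 'dy': 0.012, 'dz': 0.003, 'spin': -3.2}
end [ 0.5352 -0.0231  0.2616] 100.1 q7 0.151
```

Emit:
{"op": "arm_command", "data": {
  "increments": [
    {"dx": 0.037, "dy": -0.002, "dz": 0.003, "spin": -3.7, "gripper": 10},
    {"dx": 0.037, "dy": 0.001, "dz": 0.003, "spin": -3.7, "gripper": 10},
    {"dx": 0.037, "dy": 0.003, "dz": 0.003, "spin": -3.7, "gripper": 10},
    {"dx": 0.037, "dy": 0.005, "dz": 0.003, "spin": -3.7, "gripper": 10},
    {"dx": 0.037, "dy": 0.008, "dz": 0.003, "spin": -3.7, "gripper": 10},
    {"dx": 0.036, "dy": 0.01, "dz": 0.003, "spin": -3.7, "gripper": 10},
    {"dx": 0.035, "dy": 0.012, "dz": 0.003, "spin": -3.7, "gripper": 10},
    {"dx": 0.035, "dy": 0.014, "dz": 0.003, "spin": -3.7, "gripper": 10}
  ]
}}

```text
time: 30.3
ee_pos: [0.5323, -0.0176, 0.2562]
eef_rot: [0.613, 0.79, -0.0, 0.0]
ft_force: [0.9, -0.6, -1.4]
width: 0.0275
```

Emit:
{"op": "arm_command", "data": {
  "increments": [
    {"dx": 0, "dy": 0, "dz": 0.004, "spin": 0, "gripper": 10},
    {"dx": 0, "dy": 0, "dz": 0.002, "spin": 0, "gripper": 10},
    {"dx": 0, "dy": 0, "dz": 0, "spin": 0, "gripper": 10},
    {"dx": 0, "dy": 0, "dz": 0, "spin": 0, "gripper": 10},
    {"dx": 0, "dy": 0, "dz": 0, "spin": 0, "gripper": 10},
    {"dx": 0, "dy": 0, "dz": 0, "spin": 0, "gripper": 10},
    {"dx": 0, "dy": 0, "dz": 0, "spin": 0, "gripper": 10},
    {"dx": 0, "dy": 0, "dz": 0, "spin": 0, "gripper": 10}
  ]
}}

```text
time: 31.3
ee_pos: [0.5323, -0.0203, 0.2504]
eef_rot: [0.615, 0.788, -0.0, 0.0]
ft_force: [-0.0, 0.6, -0.8]
width: 0.0276
```

```bash
cat > look.py <<'E'
import sys
from h import *
import json
n=sys.argv[1]; sx=[float(v) for v in sys.argv[2:6]]  # screw x,y,z,angle
stat(); i=cams.camera_info('wrist'); snap('wrist',f'w{n}.png')
json.dump({k:np.array(v).tolist() for k,v in i.items()},open(f'i{n}.json','w'))
A,B=tip(60); c=(A+B)/2
pc=proj('wrist',c,i); x0,y0=int(pc[0])-45,int(pc[1])-40
im=cv2.imread(f'pics/w{n}.png'); z=cv2.resize(im[y0:y0+75,x0:x0+95],None,fx=8,fy=8,interpolation=cv2.INTER_CUBIC)
f=lambda q:tuple(((proj('wrist',q,i)-[x0,y0]+.5)*8).round().astype(int).tolist())
print('origin',x0,y0,'pred tip',f(A),f(B))
t=np.radians(sx[3]);u=np.array([np.cos(t),np.sin(t),0])*.0075;S=np.array(sx[:3])
print('pred slot',f(S-u),f(S+u))
cv2.imwrite(f'pics/w{n}z.png',z)
E
python3 look.py 18 .5356 -.0228 .143 44.3
```

```text
t 31.3 [ 0.5323 -0.0203  0.2504] yaw 104.08 F [-0.   0.6 -0.8] M [ 0.07 -0.07 -0.06] w 0.0276 q7 0.09
origin 271 159 pred tip (324, 352) (419, 299)
pred slot (336, 360) (451, 296)
```

Emit:
{"op": "arm_command", "data": {
  "increments": [
    {"dx": -0.003, "dy": 0.003, "dz": 0, "spin": 0, "gripper": 10},
    {"dx": 0, "dy": 0, "dz": 0.004, "spin": 0, "gripper": 10},
    {"dx": 0, "dy": 0, "dz": 0.002, "spin": 0, "gripper": 10},
    {"dx": 0, "dy": 0, "dz": 0, "spin": 0, "gripper": 10},
    {"dx": 0, "dy": 0, "dz": 0, "spin": 0, "gripper": 10},
    {"dx": 0, "dy": 0, "dz": 0, "spin": 0, "gripper": 10},
    {"dx": 0, "dy": 0, "dz": 0, "spin": 0, "gripper": 10},
    {"dx": 0, "dy": 0, "dz": 0, "spin": 0, "gripper": 10}
  ]
}}

```text
time: 32.35
ee_pos: [0.536, -0.0225, 0.2445]
eef_rot: [0.615, 0.788, -0.0, 0.0]
ft_force: [0.1, -0.6, -0.6]
width: 0.0282
```

```bash
python3 look.py 19 .5356 -.0228 .143 44.3
```

```text
t 32.35 [ 0.536  -0.0225  0.2445] yaw 104.08 F [ 0.1 -0.6 -0.6] M [-0.1  -0.15 -0.01] w 0.0282 q7 0.09
origin 271 159 pred tip (323, 353) (419, 299)
pred slot (308, 350) (426, 284)
```

Emit:
{"op": "arm_command", "data": {
  "increments": [
    {"dx": 0, "dy": 0, "dz": 0.002, "spin": 0, "gripper": 10},
    {"dx": 0, "dy": 0, "dz": 0.002, "spin": 0, "gripper": 10},
    {"dx": 0, "dy": 0, "dz": 0.001, "spin": 0, "gripper": 10},
    {"dx": 0, "dy": 0, "dz": 0.001, "spin": 0, "gripper": 10},
    {"dx": 0, "dy": 0, "dz": 0, "spin": 0, "gripper": 10},
    {"dx": 0, "dy": 0, "dz": 0, "spin": 0, "gripper": 10},
    {"dx": 0, "dy": 0, "dz": 0, "spin": 0, "gripper": 10},
    {"dx": 0, "dy": 0, "dz": 0, "spin": 0, "gripper": 10}
  ]
}}

```text
time: 33.4
ee_pos: [0.536, -0.0225, 0.2385]
eef_rot: [0.615, 0.788, -0.0, 0.0]
ft_force: [0.5, -0.6, -0.8]
width: 0.0278
```

```bash
python3 look.py 20 .5356 -.0228 .143 44.3
```

```text
t 33.4 [ 0.536  -0.0225  0.2385] yaw 104.09 F [ 0.5 -0.6 -0.8] M [ 0.01 -0.07 -0.03] w 0.0278 q7 0.09
origin 271 159 pred tip (324, 352) (419, 299)
pred slot (307, 366) (427, 299)
```

Emit:
{"op": "arm_command", "data": {
  "increments": [
    {"dx": 0, "dy": 0, "dz": 0.001, "spin": 0, "gripper": 10},
    {"dx": 0, "dy": 0, "dz": 0.001, "spin": 0, "gripper": 10},
    {"dx": 0, "dy": 0, "dz": 0, "spin": 0, "gripper": 10},
    {"dx": 0, "dy": 0, "dz": 0, "spin": 0, "gripper": 10},
    {"dx": 0, "dy": 0, "dz": 0, "spin": 0, "gripper": 10},
    {"dx": 0, "dy": 0, "dz": 0, "spin": 0, "gripper": 10},
    {"dx": 0, "dy": 0, "dz": 0, "spin": 0, "gripper": 10},
    {"dx": 0, "dy": 0, "dz": 0, "spin": 0, "gripper": 10}
  ]
}}

```text
time: 34.45
ee_pos: [0.536, -0.0226, 0.2364]
eef_rot: [0.615, 0.788, -0.0, 0.0]
ft_force: [-0.4, -0.1, -0.8]
width: 0.0278
```

```bash
python3 look.py 21 .5356 -.0228 .143 44.3
```

```text
t 34.45 [ 0.536  -0.0226  0.2364] yaw 104.08 F [-0.4 -0.1 -0.8] M [-0.04 -0.09 -0.03] w 0.0278 q7 0.08
origin 271 159 pred tip (324, 353) (419, 300)
pred slot (307, 371) (428, 304)
```

Emit:
{"op": "arm_command", "data": {
  "increments": [
    {"dx": 0, "dy": 0, "dz": 0.0005, "spin": 8, "gripper": 10},
    {"dx": 0, "dy": 0, "dz": 0.0002, "spin": 8, "gripper": 10},
    {"dx": 0, "dy": 0, "dz": 0.0002, "spin": 8, "gripper": 10},
    {"dx": 0, "dy": 0, "dz": 0.0002, "spin": 8, "gripper": 10},
    {"dx": 0, "dy": 0, "dz": 0.0002, "spin": 8, "gripper": 10},
    {"dx": 0, "dy": 0, "dz": 0.0002, "spin": 8, "gripper": 10},
    {"dx": 0, "dy": 0, "dz": 0.0002, "spin": 8, "gripper": 10},
    {"dx": 0, "dy": 0, "dz": 0.0002, "spin": 0, "gripper": 10}
  ]
}}

```text
time: 35.5
ee_pos: [0.5362, -0.0226, 0.2353]
eef_rot: [0.913, 0.408, 0.0, 0.0]
ft_force: [-2.1, -0.8, 6.5]
width: 0.0276
```

```bash
python3 look.py 22 .5356 -.0228 .143 44.3
```

```text
t 35.5 [ 0.5362 -0.0226  0.2353] yaw 48.1 F [-2.1 -0.8  6.5] M [-0.28  0.6   0.08] w 0.0276 q7 -0.87
origin 271 159 pred tip (318, 355) (413, 302)
pred slot (358, 413) (367, 279)
```

Emit:
{"op": "arm_command", "data": {
  "increments": [
    {"dx": 0, "dy": 0, "dz": 0.0002, "spin": 10, "gripper": 10},
    {"dx": 0, "dy": 0, "dz": 0.0002, "spin": 10, "gripper": 10},
    {"dx": 0, "dy": 0, "dz": 0.0002, "spin": 10, "gripper": 10},
    {"dx": 0, "dy": 0, "dz": 0.0002, "spin": 10, "gripper": 10},
    {"dx": 0, "dy": 0, "dz": 0.0002, "spin": 10, "gripper": 10},
    {"dx": 0, "dy": 0, "dz": 0.0002, "spin": 10, "gripper": 10},
    {"dx": 0, "dy": 0, "dz": 0.0002, "spin": 10, "gripper": 10},
    {"dx": 0, "dy": 0, "dz": 0.0002, "spin": 10, "gripper": 10}
  ]
}}

```text
time: 36.55
ee_pos: [0.5356, -0.0228, 0.2336]
eef_rot: [0.961, -0.276, -0.0, 0.0]
ft_force: [-5.2, -1.3, 8.4]
width: 0.0278
```

```bash
python3 look.py 23 .5356 -.0228 .143 44.3
```

```text
t 36.55 [ 0.5356 -0.0228  0.2336] yaw -32.08 F [-5.2 -1.3  8.4] M [-0.26  1.55  0.13] w 0.0278 q7 -2.25
origin 271 160 pred tip (319, 354) (415, 302)
pred slot (435, 361) (298, 330)
```

Emit:
{"op": "arm_command", "data": {
  "increments": [
    {"dx": 0, "dy": 0, "dz": -0.004, "spin": 0, "gripper": 10},
    {"dx": 0, "dy": 0, "dz": -0.004, "spin": 0, "gripper": 10},
    {"dx": 0, "dy": 0, "dz": 0, "spin": -10, "gripper": 10},
    {"dx": 0, "dy": 0, "dz": 0, "spin": -10.5, "gripper": 10},
    {"dx": 0, "dy": 0, "dz": 0, "spin": -10.5, "gripper": 10},
    {"dx": 0, "dy": 0, "dz": 0, "spin": -10.5, "gripper": 10},
    {"dx": 0, "dy": 0, "dz": 0, "spin": -10.5, "gripper": 10},
    {"dx": 0, "dy": 0, "dz": 0, "spin": -10.5, "gripper": 10}
  ]
}}

```text
time: 37.6
ee_pos: [0.5364, -0.0224, 0.2413]
eef_rot: [0.964, 0.268, 0.0, 0.0]
ft_force: [-0.0, 0.3, -0.9]
width: 0.0278
```

Emit:
{"op": "arm_command", "data": {
  "increments": [
    {"dx": 0, "dy": 0, "dz": 0, "spin": -10.5, "gripper": 10},
    {"dx": 0, "dy": 0, "dz": 0, "spin": -10.5, "gripper": 10},
    {"dx": 0, "dy": 0, "dz": 0, "spin": -10.5, "gripper": 10},
    {"dx": 0, "dy": 0, "dz": 0, "spin": -10.5, "gripper": 10},
    {"dx": 0, "dy": 0, "dz": 0, "spin": -10.5, "gripper": 10},
    {"dx": 0, "dy": 0, "dz": 0, "spin": -10.5, "gripper": 10},
    {"dx": 0, "dy": 0, "dz": 0, "spin": -10.5, "gripper": 10},
    {"dx": 0, "dy": 0, "dz": 0, "spin": -10.5, "gripper": 10}
  ]
}}

```text
time: 38.6
ee_pos: [0.5364, -0.0224, 0.2413]
eef_rot: [0.537, 0.844, 0.0, 0.0]
ft_force: [-0.4, 0.6, -1.4]
width: 0.028
```

Emit:
{"op": "arm_command", "data": {
  "increments": [
    {"dx": 0, "dy": 0, "dz": 0, "spin": -10.5, "gripper": 10},
    {"dx": 0, "dy": 0, "dz": 0, "spin": -10.5, "gripper": 10},
    {"dx": 0, "dy": 0, "dz": 0, "spin": -10.5, "gripper": 10},
    {"dx": 0, "dy": 0, "dz": 0, "spin": -7, "gripper": 10},
    {"dx": 0, "dy": 0, "dz": 0, "spin": 0, "gripper": 10},
    {"dx": 0, "dy": 0, "dz": 0, "spin": 0, "gripper": 10},
    {"dx": 0, "dy": 0, "dz": 0, "spin": 0, "gripper": 10},
    {"dx": 0, "dy": 0, "dz": 0, "spin": 0, "gripper": 10}
  ]
}}

```text
time: 39.6
ee_pos: [0.536, -0.0225, 0.241]
eef_rot: [0.233, 0.972, -0.0, 0.0]
ft_force: [-0.7, 0.0, -1.3]
width: 0.0278
```

```bash
python3 look.py 24 .5356 -.0228 .1405 -82
```

```text
t 39.6 [ 0.536  -0.0225  0.241 ] yaw 153.05 F [-0.7  0.  -1.3] M [ 0.08 -0.21  0.04] w 0.0278 q7 0.92
origin 272 159 pred tip (320, 354) (415, 301)
pred slot (419, 280) (307, 356)
```

Emit:
{"op": "arm_command", "data": {
  "increments": [
    {"dx": 0, "dy": 0, "dz": 0, "spin": -8, "gripper": 10},
    {"dx": 0, "dy": 0, "dz": 0.002, "spin": 0, "gripper": 10},
    {"dx": 0, "dy": 0, "dz": 0.002, "spin": 0, "gripper": 10},
    {"dx": 0, "dy": 0, "dz": 0.001, "spin": 0, "gripper": 10},
    {"dx": 0, "dy": 0, "dz": 0.001, "spin": 0, "gripper": 10},
    {"dx": 0, "dy": 0, "dz": 0.001, "spin": 0, "gripper": 10},
    {"dx": 0, "dy": 0, "dz": 0, "spin": 0, "gripper": 10},
    {"dx": 0, "dy": 0, "dz": 0, "spin": 0, "gripper": 10}
  ]
}}

```text
time: 40.65
ee_pos: [0.5361, -0.0225, 0.234]
eef_rot: [0.164, 0.986, 0.0, 0.0]
ft_force: [0.7, 0.1, -0.7]
width: 0.028
```

```bash
python3 look.py 25 .5356 -.0228 .1405 -82
```

```text
t 40.65 [ 0.5361 -0.0225  0.234 ] yaw 161.08 F [ 0.7  0.1 -0.7] M [ 0.13 -0.3   0.03] w 0.028 q7 1.05
origin 272 159 pred tip (320, 355) (416, 302)
pred slot (426, 305) (302, 366)
```

Emit:
{"op": "arm_command", "data": {
  "increments": [
    {"dx": 0, "dy": 0, "dz": 0.0006, "spin": 10, "gripper": 10},
    {"dx": 0, "dy": 0, "dz": 0.0002, "spin": 10, "gripper": 10},
    {"dx": 0, "dy": 0, "dz": 0.0002, "spin": 10, "gripper": 10},
    {"dx": 0, "dy": 0, "dz": 0.0002, "spin": 10, "gripper": 10},
    {"dx": 0, "dy": 0, "dz": 0.0002, "spin": 10, "gripper": 10},
    {"dx": 0, "dy": 0, "dz": 0.0002, "spin": 10, "gripper": 10},
    {"dx": 0, "dy": 0, "dz": 0.0002, "spin": 10, "gripper": 10},
    {"dx": 0, "dy": 0, "dz": 0.0002, "spin": 10, "gripper": 10}
  ]
}}

```text
time: 41.7
ee_pos: [0.5359, -0.0227, 0.2324]
eef_rot: [0.762, 0.648, -0.0, 0.0]
ft_force: [-1.4, -1.1, 3.6]
width: 0.0277
```

```bash
python3 -c "from h import *; stat()"
```

```text
t 41.7 [ 0.5359 -0.0227  0.2324] yaw 80.76 F [-1.4 -1.1  3.6] M [-0.3   0.54  0.12] w 0.0277 q7 -0.31
```

Emit:
{"op": "arm_command", "data": {
  "increments": [
    {"dx": 0, "dy": 0, "dz": 0.0003, "spin": 8, "gripper": 10},
    {"dx": 0, "dy": 0, "dz": 0.0002, "spin": 8, "gripper": 10},
    {"dx": 0, "dy": 0, "dz": 0.0002, "spin": 8, "gripper": 10},
    {"dx": 0, "dy": 0, "dz": 0.0002, "spin": 8, "gripper": 10},
    {"dx": 0, "dy": 0, "dz": 0.0002, "spin": 8, "gripper": 10},
    {"dx": 0, "dy": 0, "dz": 0, "spin": 0, "gripper": 10},
    {"dx": 0, "dy": 0, "dz": 0, "spin": 0, "gripper": 10},
    {"dx": 0, "dy": 0, "dz": 0, "spin": 0, "gripper": 10}
  ]
}}

```text
time: 42.7
ee_pos: [0.5356, -0.0227, 0.2314]
eef_rot: [0.936, 0.351, -0.0, 0.0]
ft_force: [-3.2, -1.3, 5.6]
width: 0.0277
```

```bash
python3 look.py 26 .5356 -.0228 .1385 -82
```

```text
t 42.7 [ 0.5356 -0.0227  0.2314] yaw 41.08 F [-3.2 -1.3  5.6] M [-0.19  1.06  0.09] w 0.0277 q7 -0.99
origin 271 159 pred tip (318, 355) (414, 302)
pred slot (307, 304) (425, 377)
```

Emit:
{"op": "arm_command", "data": {
  "increments": [
    {"dx": 0, "dy": 0, "dz": 0.0002, "spin": 6, "gripper": 10},
    {"dx": 0, "dy": 0, "dz": 0.0001, "spin": 6, "gripper": 10},
    {"dx": 0, "dy": 0, "dz": 0.0002, "spin": 6, "gripper": 10},
    {"dx": 0, "dy": 0, "dz": 0.0001, "spin": 6, "gripper": 10},
    {"dx": 0, "dy": 0, "dz": 0, "spin": 0, "gripper": 10},
    {"dx": 0, "dy": 0, "dz": 0, "spin": 0, "gripper": 10},
    {"dx": 0, "dy": 0, "dz": 0, "spin": 0, "gripper": 10},
    {"dx": 0, "dy": 0, "dz": 0, "spin": 0, "gripper": 10}
  ]
}}

```text
time: 43.75
ee_pos: [0.5356, -0.0226, 0.2309]
eef_rot: [0.989, 0.149, -0.0, 0.0]
ft_force: [-3.3, 0.0, 6.4]
width: 0.0276
```

```bash
python3 -c "from h import *; stat()"
```

```text
t 43.75 [ 0.5356 -0.0226  0.2309] yaw 17.09 F [-3.3  0.   6.4] M [-0.13  1.31  0.07] w 0.0276 q7 -1.4
```

Emit:
{"op": "arm_command", "data": {
  "increments": [
    {"dx": 0, "dy": 0, "dz": 0.0002, "spin": 6, "gripper": 10},
    {"dx": 0, "dy": 0, "dz": 0.0001, "spin": 6, "gripper": 10},
    {"dx": 0, "dy": 0, "dz": 0.0002, "spin": 6, "gripper": 10},
    {"dx": 0, "dy": 0, "dz": 0.0001, "spin": 6, "gripper": 10},
    {"dx": 0, "dy": 0, "dz": 0, "spin": 0, "gripper": 10},
    {"dx": 0, "dy": 0, "dz": 0, "spin": 0, "gripper": 10},
    {"dx": 0, "dy": 0, "dz": 0, "spin": 0, "gripper": 10},
    {"dx": 0, "dy": 0, "dz": 0, "spin": 0, "gripper": 10}
  ]
}}

```text
time: 44.75
ee_pos: [0.5364, -0.0228, 0.2313]
eef_rot: [0.998, -0.06, 0.001, 0.001]
ft_force: [-2.9, -0.2, 11.3]
width: 0.0276
```

```bash
 python3 look.py 27 .5356 -.0228 .1385 -82
```

```text
t 44.75 [ 0.5364 -0.0228  0.2313] yaw -6.93 F [-2.9 -0.2 11.3] M [-0.31  1.1   0.07] w 0.0276 q7 -1.81
origin 271 160 pred tip (317, 354) (413, 300)
pred slot (298, 363) (434, 328)
```

Emit:
{"op": "arm_command", "data": {
  "increments": [
    {"dx": 0, "dy": 0, "dz": -0.004, "spin": 0, "gripper": 10},
    {"dx": 0, "dy": 0, "dz": -0.006, "spin": 0, "gripper": 10},
    {"dx": 0, "dy": -0.01, "dz": -0.005, "spin": 0, "gripper": 10},
    {"dx": 0, "dy": -0.01, "dz": 0, "spin": 0, "gripper": 10},
    {"dx": 0, "dy": 0, "dz": 0, "spin": 0, "gripper": 10},
    {"dx": 0, "dy": 0, "dz": 0, "spin": 0, "gripper": 10},
    {"dx": 0, "dy": 0, "dz": 0, "spin": 0, "gripper": 10},
    {"dx": 0, "dy": 0, "dz": 0, "spin": 0, "gripper": 10}
  ]
}}

```text
time: 45.8
ee_pos: [0.5384, -0.003, 0.2446]
eef_rot: [0.998, -0.061, -0.0, 0.0]
ft_force: [-0.3, 0.6, -0.4]
width: 0.0276
```

```bash
 python3 look.py 28 .5356 -.0228 .138 -40
```

```text
t 45.8 [ 0.5384 -0.003   0.2446] yaw -6.94 F [-0.3  0.6 -0.4] M [0.01 0.01 0.02] w 0.0276 q7 -1.85
origin 271 160 pred tip (318, 352) (413, 299)
pred slot (507, 359) (581, 251)
```

```bash
cat > sl.py <<'E'
import sys,json
from h import *
n,x0,y0,ax,ay,bx,by,z=sys.argv[1],*[float(v) for v in sys.argv[2:]]
i=json.load(open(f'i{n}.json'))
f=lambda x,y:atz('wrist',(x0+x/8-.5,y0+y/8-.5),z,i)
A,B=f(ax,ay),f(bx,by); print('mid',((A+B)/2).round(4),'len',np.linalg.norm(B-A).round(4),'ang',(np.degrees(np.arctan2(*(B-A)[[1,0]]))%180).round(1))
E
python3 sl.py 28 271 160 525 350 563 245 .138; python3 sl.py 28 271 160 525 350 563 245 .140
```

```text
mid [ 0.5365 -0.0229  0.138 ] len 0.0129 ang 154.7
mid [ 0.5371 -0.0228  0.14  ] len 0.0128 ang 154.7
```

Emit:
{"op": "arm_command", "data": {
  "increments": [
    {"dx": -0.001, "dy": 0.01, "dz": 0, "spin": 0, "gripper": 10},
    {"dx": 0, "dy": 0.01, "dz": 0, "spin": 0, "gripper": 10},
    {"dx": 0, "dy": 0, "dz": 0, "spin": -10, "gripper": 10},
    {"dx": 0, "dy": 0, "dz": 0, "spin": -10, "gripper": 10},
    {"dx": 0, "dy": 0, "dz": 0, "spin": -10, "gripper": 10},
    {"dx": 0, "dy": 0, "dz": 0, "spin": -10, "gripper": 10},
    {"dx": 0, "dy": 0, "dz": 0.003, "spin": -5, "gripper": 10},
    {"dx": 0, "dy": 0, "dz": 0.002, "spin": 0, "gripper": 10}
  ]
}}

```text
time: 46.85
ee_pos: [0.5349, -0.0233, 0.2395]
eef_rot: [0.946, 0.326, -0.0, 0.0]
ft_force: [0.3, 0.0, -1.1]
width: 0.0282
```

```bash
 python3 look.py 29 .536 -.0228 .138 -25
```

```text
t 46.85 [ 0.5349 -0.0233  0.2395] yaw 37.99 F [ 0.3  0.  -1.1] M [-0.03  0.01 -0.01] w 0.0282 q7 -1.04
origin 271 159 pred tip (317, 355) (413, 302)
pred slot (308, 338) (429, 279)
```

Emit:
{"op": "arm_command", "data": {
  "increments": [
    {"dx": 0.001, "dy": 0, "dz": 0.003, "spin": 0, "gripper": 10},
    {"dx": 0, "dy": 0, "dz": 0.003, "spin": 0, "gripper": 10},
    {"dx": 0, "dy": 0, "dz": 0.002, "spin": 0, "gripper": 10},
    {"dx": 0, "dy": 0, "dz": 0.001, "spin": 0, "gripper": 10},
    {"dx": 0, "dy": 0, "dz": 0.0005, "spin": 5, "gripper": 10},
    {"dx": 0, "dy": 0, "dz": 0, "spin": 5, "gripper": 10},
    {"dx": 0, "dy": 0, "dz": 0, "spin": 0, "gripper": 10},
    {"dx": 0, "dy": 0, "dz": 0, "spin": 0, "gripper": 10}
  ]
}}

```text
time: 47.9
ee_pos: [0.5359, -0.0221, 0.2307]
eef_rot: [0.97, 0.244, 0.0, 0.0]
ft_force: [-2.3, -1.2, 6.7]
width: 0.0274
```

```bash
python3 -c "from h import *; stat()"
```

```text
t 47.9 [ 0.5359 -0.0221  0.2307] yaw 28.19 F [-2.3 -1.2  6.7] M [-0.58  0.74  0.01] w 0.0274 q7 -1.21
```

Emit:
{"op": "arm_command", "data": {
  "increments": [
    {"dx": 0, "dy": 0, "dz": 0, "spin": 5, "gripper": 10},
    {"dx": 0, "dy": 0, "dz": 0, "spin": 5, "gripper": 10},
    {"dx": 0, "dy": 0, "dz": 0, "spin": 0, "gripper": 10},
    {"dx": 0, "dy": 0, "dz": 0, "spin": 0, "gripper": 10},
    {"dx": 0, "dy": 0, "dz": 0, "spin": 0, "gripper": 10},
    {"dx": 0, "dy": 0, "dz": 0, "spin": 0, "gripper": 10},
    {"dx": 0, "dy": 0, "dz": 0, "spin": 0, "gripper": 10},
    {"dx": 0, "dy": 0, "dz": 0, "spin": 0, "gripper": 10}
  ]
}}

```text
time: 48.9
ee_pos: [0.5357, -0.0224, 0.2307]
eef_rot: [0.987, 0.158, -0.0, 0.001]
ft_force: [-3.1, -2.9, 6.8]
width: 0.0276
```

```bash
python3 -c "from h import *; stat()"
```

```text
t 48.9 [ 0.5357 -0.0224  0.2307] yaw 18.18 F [-3.1 -2.9  6.8] M [-0.86  1.11  0.01] w 0.0276 q7 -1.38
```

Emit:
{"op": "arm_command", "data": {
  "increments": [
    {"dx": 0, "dy": 0, "dz": 0.0005, "spin": 4, "gripper": 10},
    {"dx": 0, "dy": 0, "dz": 0, "spin": 4, "gripper": 10},
    {"dx": 0, "dy": 0, "dz": 0, "spin": 0, "gripper": 10},
    {"dx": 0, "dy": 0, "dz": 0, "spin": 0, "gripper": 10},
    {"dx": 0, "dy": 0, "dz": 0, "spin": 0, "gripper": 10},
    {"dx": 0, "dy": 0, "dz": 0, "spin": 0, "gripper": 10},
    {"dx": 0, "dy": 0, "dz": 0, "spin": 0, "gripper": 10},
    {"dx": 0, "dy": 0, "dz": 0, "spin": 0, "gripper": 10}
  ]
}}

```text
time: 49.9
ee_pos: [0.5358, -0.0225, 0.2306]
eef_rot: [0.996, 0.089, 0.0, 0.001]
ft_force: [-4.5, -2.7, 7.7]
width: 0.0282
```

```bash
 python3 look.py 30 .536 -.0228 .138 -25
```

```text
t 49.9 [ 0.5358 -0.0225  0.2306] yaw 10.18 F [-4.5 -2.7  7.7] M [-0.86  1.3   0.1 ] w 0.0282 q7 -1.52
origin 271 160 pred tip (316, 351) (412, 298)
pred slot (327, 390) (408, 280)
```

Emit:
{"op": "arm_command", "data": {
  "increments": [
    {"dx": 0, "dy": 0, "dz": 0.0005, "spin": 3, "gripper": 10},
    {"dx": 0, "dy": 0, "dz": 0, "spin": 3, "gripper": 10},
    {"dx": 0, "dy": 0, "dz": 0, "spin": 0, "gripper": 10},
    {"dx": 0, "dy": 0, "dz": 0, "spin": 0, "gripper": 10},
    {"dx": 0, "dy": 0, "dz": 0, "spin": 0, "gripper": 10},
    {"dx": 0, "dy": 0, "dz": 0, "spin": 0, "gripper": 10},
    {"dx": 0, "dy": 0, "dz": 0, "spin": 0, "gripper": 10},
    {"dx": 0, "dy": 0, "dz": 0, "spin": 0, "gripper": 10}
  ],
  "grip_force": 60
}}

```text
time: 50.95
ee_pos: [0.5359, -0.0224, 0.2305]
eef_rot: [0.999, 0.037, 0.0, 0.001]
ft_force: [-4.1, -3.5, 12.4]
width: 0.0276
```

```bash
 python3 -c "from h import *; stat()"
```

```text
t 50.95 [ 0.5359 -0.0224  0.2305] yaw 4.19 F [-4.1 -3.5 12.4] M [-0.99  1.54  0.18] w 0.0276 q7 -1.62
```

Emit:
{"op": "arm_command", "data": {
  "increments": [
    {"dx": 0, "dy": 0, "dz": 0, "spin": 3, "gripper": 10},
    {"dx": 0, "dy": 0, "dz": 0, "spin": 0, "gripper": 10},
    {"dx": 0, "dy": 0, "dz": 0, "spin": 0, "gripper": 10},
    {"dx": 0, "dy": 0, "dz": -0.004, "spin": 0, "gripper": 10},
    {"dx": 0, "dy": 0, "dz": -0.006, "spin": 0, "gripper": 10},
    {"dx": 0, "dy": -0.01, "dz": -0.004, "spin": 0, "gripper": 10},
    {"dx": 0, "dy": -0.01, "dz": 0, "spin": 0, "gripper": 10},
    {"dx": 0, "dy": 0, "dz": 0, "spin": 0, "gripper": 10}
  ]
}}

```text
time: 51.95
ee_pos: [0.5354, -0.0, 0.2433]
eef_rot: [1.0, 0.011, 0.0, -0.0]
ft_force: [-0.4, 0.6, -1.5]
width: 0.0278
```

```bash
 python3 look.py 31 .536 -.0228 .138 -25
```

```text
t 51.95 [ 0.5354 -0.      0.2433] yaw 1.23 F [-0.4  0.6 -1.5] M [-0.03 -0.02  0.06] w 0.0278 q7 -1.71
origin 272 160 pred tip (319, 351) (414, 299)
pred slot (531, 362) (592, 246)
```

```bash
python3 sl.py 31 272 160 537 350 585 250 .138; python3 -c "
from h import *
plan((.6388,-.0153,.252),98,6)"
```

```text
mid [ 0.5365 -0.0227  0.138 ] len 0.0127 ang 157.3
0 {'dx': 0.017, 'dy': 0.003, 'dz': -0.001, 'spin': -16.1}
1 {'dx': 0.016, 'dy': 0.007, 'dz': -0.002, 'spin': -16.1}
2 {'dx': 0.013, 'dy': 0.012, 'dz': -0.001, 'spin': -16.1}
3 {'dx': 0.01, 'dy': 0.014, 'dz': -0.002, 'spin': -16.1}
4 {'dx': 0.004, 'dy': 0.017, 'dz': -0.001, 'spin': -16.1}
5 {'dx': 0.001, 'dy': 0.017, 'dz': -0.002, 'spin': -16.1}
end [ 0.6385 -0.0148  0.2521] 97.77 q7 -1.712
```

```bash
python3 -c "
from h import *
plan((.6388,-.0153,.252),104,10)"
```

```text
0 {'dx': 0.01, 'dy': 0.002, 'dz': -0.001, 'spin': -10.3}
1 {'dx': 0.01, 'dy': 0.003, 'dz': -0.001, 'spin': -10.3}
2 {'dx': 0.009, 'dy': 0.005, 'dz': -0.001, 'spin': -10.3}
3 {'dx': 0.008, 'dy': 0.007, 'dz': -0.001, 'spin': -10.3}
4 {'dx': 0.007, 'dy': 0.008, 'dz': -0.0, 'spin': -10.3}
5 {'dx': 0.005, 'dy': 0.009, 'dz': -0.001, 'spin': -10.3}
6 {'dx': 0.003, 'dy': 0.01, 'dz': -0.001, 'spin': -10.3}
7 {'dx': 0.002, 'dy': 0.01, 'dz': -0.001, 'spin': -10.3}
8 {'dx': -0.0, 'dy': 0.011, 'dz': -0.001, 'spin': -10.3}
9 {'dx': -0.003, 'dy': 0.01, 'dz': -0.001, 'spin': -10.3}
end [ 0.6388 -0.0158  0.2521] 104.17 q7 -1.712
```

Emit:
{"op": "arm_command", "data": {
  "increments": [
    {"dx": 0.01, "dy": 0.002, "dz": -0.008, "spin": -10.3, "gripper": 10},
    {"dx": 0.01, "dy": 0.003, "dz": 0, "spin": -10.3, "gripper": 10},
    {"dx": 0.009, "dy": 0.005, "dz": 0, "spin": -10.3, "gripper": 10},
    {"dx": 0.008, "dy": 0.007, "dz": 0, "spin": -10.3, "gripper": 10},
    {"dx": 0.007, "dy": 0.008, "dz": 0, "spin": -10.3, "gripper": 10},
    {"dx": 0.005, "dy": 0.009, "dz": 0, "spin": -10.3, "gripper": 10},
    {"dx": 0.003, "dy": 0.01, "dz": 0, "spin": -10.3, "gripper": 10},
    {"dx": 0.002, "dy": 0.01, "dz": 0, "spin": -10.3, "gripper": 10}
  ]
}}

```text
time: 53.0
ee_pos: [0.618, -0.0137, 0.2508]
eef_rot: [0.744, 0.668, -0.0, -0.0]
ft_force: [0.6, 1.0, -2.1]
width: 0.0278
```

Emit:
{"op": "arm_command", "data": {
  "increments": [
    {"dx": 0, "dy": 0.011, "dz": 0, "spin": -10.3, "gripper": 10},
    {"dx": -0.003, "dy": 0.01, "dz": 0, "spin": -10.3, "gripper": 10},
    {"dx": 0, "dy": 0, "dz": 0.003, "spin": 0, "gripper": 10},
    {"dx": 0, "dy": 0, "dz": 0.002, "spin": 0, "gripper": 10},
    {"dx": 0, "dy": 0, "dz": 0, "spin": 0, "gripper": 10},
    {"dx": 0, "dy": 0, "dz": 0, "spin": 0, "gripper": 10},
    {"dx": 0, "dy": 0, "dz": 0, "spin": 0, "gripper": 10},
    {"dx": 0, "dy": 0, "dz": 0, "spin": 0, "gripper": 10}
  ]
}}

```text
time: 54.0
ee_pos: [0.6388, -0.0167, 0.2462]
eef_rot: [0.615, 0.788, -0.0, 0.0]
ft_force: [-0.2, -0.8, -1.8]
width: 0.0278
```

```bash
 python3 look.py 32 .6390 -.0152 .143 41
```

```text
t 54.0 [ 0.6388 -0.0167  0.2462] yaw 104.08 F [-0.2 -0.8 -1.8] M [-0.01 -0.11  0.02] w 0.0278 q7 -0.02
origin 271 159 pred tip (323, 353) (419, 300)
pred slot (316, 328) (437, 269)
```

Emit:
{"op": "arm_command", "data": {
  "increments": [
    {"dx": 0.002, "dy": 0.001, "dz": 0.001, "spin": 0, "gripper": 10},
    {"dx": 0, "dy": 0, "dz": 0.002, "spin": 0, "gripper": 10},
    {"dx": 0, "dy": 0, "dz": 0.002, "spin": 0, "gripper": 10},
    {"dx": 0, "dy": 0, "dz": 0.002, "spin": 0, "gripper": 10},
    {"dx": 0, "dy": 0, "dz": 0.001, "spin": 0, "gripper": 10},
    {"dx": 0, "dy": 0, "dz": 0.001, "spin": 0, "gripper": 10},
    {"dx": 0, "dy": 0, "dz": 0, "spin": 0, "gripper": 10},
    {"dx": 0, "dy": 0, "dz": 0, "spin": 0, "gripper": 10}
  ]
}}

```text
time: 55.05
ee_pos: [0.6393, -0.0146, 0.2372]
eef_rot: [0.615, 0.788, 0.0, 0.0]
ft_force: [-0.2, -0.7, -1.5]
width: 0.0276
```

```bash
 python3 look.py 33 .6390 -.0152 .143 41
```

```text
t 55.05 [ 0.6393 -0.0146  0.2372] yaw 104.08 F [-0.2 -0.7 -1.5] M [-0.08 -0.11  0.04] w 0.0276 q7 -0.02
origin 271 159 pred tip (324, 353) (419, 299)
pred slot (305, 369) (429, 309)
```

Emit:
{"op": "arm_command", "data": {
  "increments": [
    {"dx": 0, "dy": 0, "dz": 0.001, "spin": 8, "gripper": 10},
    {"dx": 0, "dy": 0, "dz": 0.0004, "spin": 8, "gripper": 10},
    {"dx": 0, "dy": 0, "dz": 0.0002, "spin": 9, "gripper": 10},
    {"dx": 0, "dy": 0, "dz": 0.0002, "spin": 9, "gripper": 10},
    {"dx": 0, "dy": 0, "dz": 0.0002, "spin": 9, "gripper": 10},
    {"dx": 0, "dy": 0, "dz": 0.0002, "spin": 9, "gripper": 10},
    {"dx": 0, "dy": 0, "dz": 0.0002, "spin": 9, "gripper": 10},
    {"dx": 0, "dy": 0, "dz": 0.0002, "spin": 9, "gripper": 10}
  ]
}}

```text
time: 56.1
ee_pos: [0.6395, -0.0148, 0.2354]
eef_rot: [0.957, 0.291, 0.0, 0.0]
ft_force: [-1.9, -0.9, 3.7]
width: 0.0276
```

```bash
 python3 look.py 34 .6390 -.0152 .143 41
```

```text
t 56.1 [ 0.6395 -0.0148  0.2354] yaw 33.79 F [-1.9 -0.9  3.7] M [-0.34  0.43  0.14] w 0.0276 q7 -1.19
origin 271 159 pred tip (317, 356) (413, 304)
pred slot (374, 415) (356, 281)
```

Emit:
{"op": "arm_command", "data": {
  "increments": [
    {"dx": 0, "dy": 0, "dz": 0.0003, "spin": 9, "gripper": 10},
    {"dx": 0, "dy": 0, "dz": 0.0002, "spin": 9, "gripper": 10},
    {"dx": 0, "dy": 0, "dz": 0.0002, "spin": 9, "gripper": 10},
    {"dx": 0, "dy": 0, "dz": 0.0002, "spin": 9, "gripper": 10},
    {"dx": 0, "dy": 0, "dz": 0.0002, "spin": 9, "gripper": 10},
    {"dx": 0, "dy": 0, "dz": 0.0002, "spin": 9, "gripper": 10},
    {"dx": 0, "dy": 0, "dz": 0.0002, "spin": 9, "gripper": 10},
    {"dx": 0, "dy": 0, "dz": 0.0002, "spin": 8, "gripper": 10}
  ]
}}

```text
time: 57.15
ee_pos: [0.6392, -0.0146, 0.2338]
eef_rot: [0.948, -0.318, 0.0, 0.0]
ft_force: [-3.2, -1.3, 6.2]
width: 0.0273
```

```bash
 python3 look.py 35 .6390 -.0152 .141 -70
```

```text
t 57.15 [ 0.6392 -0.0146  0.2338] yaw -37.03 F [-3.2 -1.3  6.2] M [-0.26  1.13  0.11] w 0.0273 q7 -2.37
origin 271 160 pred tip (319, 355) (415, 303)
pred slot (334, 395) (411, 282)
```

Emit:
{"op": "arm_command", "data": {
  "increments": [
    {"dx": 0, "dy": 0, "dz": -0.004, "spin": 0, "gripper": 10},
    {"dx": 0, "dy": 0, "dz": -0.004, "spin": 0, "gripper": 10},
    {"dx": 0, "dy": 0, "dz": 0, "spin": -10, "gripper": 10},
    {"dx": 0, "dy": 0, "dz": 0, "spin": -10.5, "gripper": 10},
    {"dx": 0, "dy": 0, "dz": 0, "spin": -10.5, "gripper": 10},
    {"dx": 0, "dy": 0, "dz": 0, "spin": -10.5, "gripper": 10},
    {"dx": 0, "dy": 0, "dz": 0, "spin": -10.5, "gripper": 10},
    {"dx": 0, "dy": 0, "dz": 0, "spin": -10.5, "gripper": 10}
  ]
}}

```text
time: 58.2
ee_pos: [0.6395, -0.0145, 0.2413]
eef_rot: [0.974, 0.225, 0.0, -0.0]
ft_force: [-1.0, -0.5, -1.6]
width: 0.0275
```

Emit:
{"op": "arm_command", "data": {
  "increments": [
    {"dx": 0, "dy": 0, "dz": 0, "spin": -10.5, "gripper": 10},
    {"dx": 0, "dy": 0, "dz": 0, "spin": -10.5, "gripper": 10},
    {"dx": 0, "dy": 0, "dz": 0, "spin": -10.5, "gripper": 10},
    {"dx": 0, "dy": 0, "dz": 0, "spin": -10.5, "gripper": 10},
    {"dx": 0, "dy": 0, "dz": 0, "spin": -10.5, "gripper": 10},
    {"dx": 0, "dy": 0, "dz": 0, "spin": -10.5, "gripper": 10},
    {"dx": 0, "dy": 0, "dz": 0, "spin": -10.5, "gripper": 10},
    {"dx": 0, "dy": 0, "dz": 0, "spin": -10.5, "gripper": 10}
  ]
}}

```text
time: 59.2
ee_pos: [0.6395, -0.0146, 0.2414]
eef_rot: [0.574, 0.819, 0.0, 0.0]
ft_force: [-0.5, 0.6, -1.3]
width: 0.028
```

Emit:
{"op": "arm_command", "data": {
  "increments": [
    {"dx": 0, "dy": 0, "dz": 0, "spin": -10.5, "gripper": 10},
    {"dx": 0, "dy": 0, "dz": 0, "spin": -10.5, "gripper": 10},
    {"dx": 0, "dy": 0, "dz": 0, "spin": -10.5, "gripper": 10},
    {"dx": 0, "dy": 0, "dz": 0, "spin": -10.5, "gripper": 10},
    {"dx": 0, "dy": 0, "dz": 0, "spin": -9.5, "gripper": 10},
    {"dx": 0, "dy": 0, "dz": 0, "spin": 0, "gripper": 10},
    {"dx": 0, "dy": 0, "dz": 0, "spin": 0, "gripper": 10},
    {"dx": 0, "dy": 0, "dz": 0, "spin": 0, "gripper": 10}
  ]
}}

```text
time: 60.2
ee_pos: [0.6393, -0.0146, 0.241]
eef_rot: [0.165, 0.986, -0.0, 0.0]
ft_force: [0.5, -0.3, -1.0]
width: 0.0274
```

```bash
 python3 look.py 36 .6390 -.0152 .141 -79
```

```text
t 60.2 [ 0.6393 -0.0146  0.241 ] yaw 160.98 F [ 0.5 -0.3 -1. ] M [ 0.02 -0.12  0.03] w 0.0274 q7 0.91
origin 272 159 pred tip (320, 355) (416, 302)
pred slot (421, 288) (302, 353)
```

Emit:
{"op": "arm_command", "data": {
  "increments": [
    {"dx": 0, "dy": 0, "dz": 0, "spin": -8, "gripper": 10},
    {"dx": 0, "dy": 0, "dz": 0.002, "spin": 0, "gripper": 10},
    {"dx": 0, "dy": 0, "dz": 0.002, "spin": 0, "gripper": 10},
    {"dx": 0, "dy": 0, "dz": 0.001, "spin": 0, "gripper": 10},
    {"dx": 0, "dy": 0, "dz": 0.001, "spin": 0, "gripper": 10},
    {"dx": 0, "dy": 0, "dz": 0.001, "spin": 0, "gripper": 10},
    {"dx": 0, "dy": 0, "dz": 0, "spin": 0, "gripper": 10},
    {"dx": 0, "dy": 0, "dz": 0, "spin": 0, "gripper": 10}
  ]
}}

```text
time: 61.25
ee_pos: [0.6393, -0.0145, 0.2339]
eef_rot: [0.095, 0.995, -0.0, 0.0]
ft_force: [0.8, -0.7, -1.5]
width: 0.0276
```

Emit:
{"op": "arm_command", "data": {
  "increments": [
    {"dx": 0, "dy": 0, "dz": 0.0006, "spin": 10, "gripper": 10},
    {"dx": 0, "dy": 0, "dz": 0.0002, "spin": 10, "gripper": 10},
    {"dx": 0, "dy": 0, "dz": 0.0002, "spin": 10, "gripper": 10},
    {"dx": 0, "dy": 0, "dz": 0.0002, "spin": 10, "gripper": 10},
    {"dx": 0, "dy": 0, "dz": 0.0002, "spin": 10, "gripper": 10},
    {"dx": 0, "dy": 0, "dz": 0.0002, "spin": 10, "gripper": 10},
    {"dx": 0, "dy": 0, "dz": 0.0002, "spin": 10, "gripper": 10},
    {"dx": 0, "dy": 0, "dz": 0.0002, "spin": 10, "gripper": 10}
  ]
}}

```text
time: 62.25
ee_pos: [0.6395, -0.0149, 0.2321]
eef_rot: [0.715, 0.699, -0.0, 0.0]
ft_force: [1.5, -1.1, 0.1]
width: 0.0275
```

```bash
 python3 look.py 37 .6390 -.0152 .139 -130
```

```text
t 62.25 [ 0.6395 -0.0149  0.2321] yaw 88.75 F [ 1.5 -1.1  0.1] M [-0.4  -0.26  0.14] w 0.0275 q7 -0.27
origin 271 159 pred tip (321, 352) (417, 299)
pred slot (409, 287) (321, 392)
```

Emit:
{"op": "arm_command", "data": {
  "increments": [
    {"dx": 0, "dy": 0, "dz": 0.0004, "spin": 7, "gripper": 10},
    {"dx": 0, "dy": 0, "dz": 0.0002, "spin": 7, "gripper": 10},
    {"dx": 0, "dy": 0, "dz": 0.0002, "spin": 7, "gripper": 10},
    {"dx": 0, "dy": 0, "dz": 0.0001, "spin": 7, "gripper": 10},
    {"dx": 0, "dy": 0, "dz": 0.0001, "spin": 7, "gripper": 10},
    {"dx": 0, "dy": 0, "dz": 0, "spin": 0, "gripper": 10},
    {"dx": 0, "dy": 0, "dz": 0, "spin": 0, "gripper": 10},
    {"dx": 0, "dy": 0, "dz": 0, "spin": 0, "gripper": 10}
  ]
}}

```text
time: 63.3
ee_pos: [0.6396, -0.0148, 0.2316]
eef_rot: [0.89, 0.457, 0.0, 0.0]
ft_force: [-0.5, -1.3, 5.8]
width: 0.0274
```

```bash
 python3 look.py 38 .6390 -.0152 .138 -160
```

```text
t 63.3 [ 0.6396 -0.0148  0.2316] yaw 54.34 F [-0.5 -1.3  5.8] M [-0.45  0.26  0.02] w 0.0274 q7 -0.84
origin 271 159 pred tip (319, 355) (414, 302)
pred slot (403, 288) (325, 399)
```

Emit:
{"op": "arm_command", "data": {
  "increments": [
    {"dx": 0, "dy": 0, "dz": 0.0002, "spin": 7, "gripper": 10},
    {"dx": 0, "dy": 0, "dz": 0.0002, "spin": 7, "gripper": 10},
    {"dx": 0, "dy": 0, "dz": 0.0002, "spin": 7, "gripper": 10},
    {"dx": 0, "dy": 0, "dz": 0.0001, "spin": 7, "gripper": 10},
    {"dx": 0, "dy": 0, "dz": 0.0001, "spin": 5, "gripper": 10},
    {"dx": 0, "dy": 0, "dz": 0, "spin": 0, "gripper": 10},
    {"dx": 0, "dy": 0, "dz": 0, "spin": 0, "gripper": 10},
    {"dx": 0, "dy": 0, "dz": 0, "spin": 0, "gripper": 10}
  ]
}}

```text
time: 64.35
ee_pos: [0.6415, -0.013, 0.2337]
eef_rot: [0.983, 0.186, 0.004, -0.0]
ft_force: [0.9, 1.8, 18.2]
width: 0.0277
```

```bash
 python3 look.py 39 .6390 -.0152 .138 -185
```

```text
t 64.35 [ 0.6415 -0.013   0.2337] yaw 21.41 F [ 0.9  1.8 18.2] M [ 0.57 -0.49  0.02] w 0.0277 q7 -1.39
origin 271 160 pred tip (317, 356) (412, 303)
pred slot (405, 301) (344, 420)
```

Emit:
{"op": "arm_command", "data": {
  "increments": [
    {"dx": 0, "dy": 0, "dz": -0.004, "spin": 0, "gripper": 10},
    {"dx": 0, "dy": 0, "dz": -0.006, "spin": 0, "gripper": 10},
    {"dx": 0, "dy": 0.01, "dz": -0.004, "spin": 0, "gripper": 10},
    {"dx": 0, "dy": 0.01, "dz": 0, "spin": 0, "gripper": 10},
    {"dx": 0, "dy": 0, "dz": 0, "spin": 0, "gripper": 10},
    {"dx": 0, "dy": 0, "dz": 0, "spin": 0, "gripper": 10},
    {"dx": 0, "dy": 0, "dz": 0, "spin": 0, "gripper": 10},
    {"dx": 0, "dy": 0, "dz": 0, "spin": 0, "gripper": 10}
  ]
}}

```text
time: 65.4
ee_pos: [0.6464, -0.0329, 0.2441]
eef_rot: [0.983, 0.183, 0.0, 0.0]
ft_force: [-0.2, -0.5, -1.0]
width: 0.0277
```

```bash
 python3 look.py 40 .6390 -.0152 .138 -165
```

```text
t 65.4 [ 0.6464 -0.0329  0.2441] yaw 21.12 F [-0.2 -0.5 -1. ] M [-0.04  0.05  0.  ] w 0.0277 q7 -1.36
origin 271 159 pred tip (319, 358) (414, 305)
pred slot (201, 250) (189, 378)
```

```bash
python3 sl.py 40 271 159 187 247 200 362 .138
```

```text
mid [ 0.64   -0.0147  0.138 ] len 0.0134 ang 26.2
```

```bash
python3 -c "
from h import *
plan((.6398,-.0147,.2441),88,7)"
```

```text
0 {'dx': 0.0, 'dy': -0.003, 'dz': -0.0, 'spin': -9.6}
1 {'dx': 0.001, 'dy': -0.003, 'dz': -0.0, 'spin': -9.6}
2 {'dx': 0.0, 'dy': -0.002, 'dz': -0.0, 'spin': -9.6}
3 {'dx': 0.002, 'dy': -0.003, 'dz': -0.0, 'spin': -9.6}
4 {'dx': 0.002, 'dy': -0.002, 'dz': -0.0, 'spin': -9.6}
5 {'dx': 0.002, 'dy': -0.002, 'dz': -0.0, 'spin': -9.6}
6 {'dx': 0.002, 'dy': -0.001, 'dz': -0.0, 'spin': -9.6}
end [ 0.6399 -0.0146  0.2441] 88.31 q7 -1.365
```

Emit:
{"op": "arm_command", "data": {
  "increments": [
    {"dx": 0, "dy": -0.003, "dz": 0, "spin": -9.6, "gripper": 10},
    {"dx": 0.001, "dy": -0.003, "dz": 0, "spin": -9.6, "gripper": 10},
    {"dx": 0, "dy": -0.002, "dz": 0, "spin": -9.6, "gripper": 10},
    {"dx": 0.002, "dy": -0.003, "dz": 0, "spin": -9.6, "gripper": 10},
    {"dx": 0.002, "dy": -0.002, "dz": 0, "spin": -9.6, "gripper": 10},
    {"dx": 0.002, "dy": -0.002, "dz": 0, "spin": -9.6, "gripper": 10},
    {"dx": 0.002, "dy": -0.001, "dz": 0, "spin": -9.6, "gripper": 10},
    {"dx": 0, "dy": 0, "dz": 0.002, "spin": 0, "gripper": 10}
  ]
}}

```text
time: 66.45
ee_pos: [0.64, -0.0146, 0.2421]
eef_rot: [0.718, 0.696, 0.0, 0.0]
ft_force: [0.9, 0.2, -1.7]
width: 0.0276
```

Emit:
{"op": "arm_command", "data": {
  "increments": [
    {"dx": 0, "dy": 0, "dz": 0, "spin": 0, "gripper": 10},
    {"dx": 0, "dy": 0, "dz": 0, "spin": 0, "gripper": 10},
    {"dx": 0, "dy": 0, "dz": 0.001, "spin": 0, "gripper": 10},
    {"dx": 0, "dy": 0, "dz": 0, "spin": 0, "gripper": 10},
    {"dx": 0, "dy": 0, "dz": 0, "spin": 0, "gripper": 10},
    {"dx": 0, "dy": 0, "dz": 0, "spin": 0, "gripper": 10},
    {"dx": 0, "dy": 0, "dz": 0, "spin": 0, "gripper": 10},
    {"dx": 0, "dy": 0, "dz": 0, "spin": 0, "gripper": 10}
  ]
}}

```text
time: 67.45
ee_pos: [0.64, -0.0149, 0.241]
eef_rot: [0.718, 0.696, -0.0, 0.0]
ft_force: [-0.1, -0.3, 0.4]
width: 0.028
```

```bash
 python3 look.py 41 .640 -.0147 .138 26
```

```text
t 67.45 [ 0.64   -0.0149  0.241 ] yaw 88.28 F [-0.1 -0.3  0.4] M [ 0.   -0.06 -0.01] w 0.028 q7 -0.28
origin 271 159 pred tip (322, 352) (418, 299)
pred slot (310, 341) (430, 280)
```

Emit:
{"op": "arm_command", "data": {
  "increments": [
    {"dx": 0, "dy": 0, "dz": 0.003, "spin": 0, "gripper": 10},
    {"dx": 0, "dy": 0, "dz": 0.003, "spin": 0, "gripper": 10},
    {"dx": 0, "dy": 0, "dz": 0.002, "spin": 0, "gripper": 10},
    {"dx": 0, "dy": 0, "dz": 0.001, "spin": 0, "gripper": 10},
    {"dx": 0, "dy": 0, "dz": 0.001, "spin": 0, "gripper": 10},
    {"dx": 0, "dy": 0, "dz": 0, "spin": 0, "gripper": 10},
    {"dx": 0, "dy": 0, "dz": 0, "spin": 0, "gripper": 10},
    {"dx": 0, "dy": 0, "dz": 0, "spin": 0, "gripper": 10}
  ]
}}

```text
time: 68.5
ee_pos: [0.64, -0.0149, 0.2312]
eef_rot: [0.718, 0.696, 0.0, 0.0]
ft_force: [-0.8, -0.0, 0.6]
width: 0.0277
```

Emit:
{"op": "arm_command", "data": {
  "increments": [
    {"dx": 0, "dy": 0, "dz": 0.0004, "spin": 6, "gripper": 10},
    {"dx": 0, "dy": 0, "dz": 0.0002, "spin": 6, "gripper": 10},
    {"dx": 0, "dy": 0, "dz": 0.0002, "spin": 6, "gripper": 10},
    {"dx": 0, "dy": 0, "dz": 0.0002, "spin": 6, "gripper": 10},
    {"dx": 0, "dy": 0, "dz": 0, "spin": 0, "gripper": 10},
    {"dx": 0, "dy": 0, "dz": 0, "spin": 0, "gripper": 10},
    {"dx": 0, "dy": 0, "dz": 0, "spin": 0, "gripper": 10},
    {"dx": 0, "dy": 0, "dz": 0, "spin": 0, "gripper": 10}
  ]
}}

```text
time: 69.5
ee_pos: [0.6404, -0.0147, 0.2308]
eef_rot: [0.846, 0.533, 0.001, 0.0]
ft_force: [-0.6, 0.3, 5.4]
width: 0.0277
```

```bash
 python3 -c "from h import *; stat()"
```

```text
t 69.5 [ 0.6404 -0.0147  0.2308] yaw 64.46 F [-0.6  0.3  5.4] M [-0.06  0.18  0.04] w 0.0277 q7 -0.67
```

Emit:
{"op": "arm_command", "data": {
  "increments": [
    {"dx": 0, "dy": 0, "dz": 0.0004, "spin": 4, "gripper": 10},
    {"dx": 0, "dy": 0, "dz": 0.0002, "spin": 3, "gripper": 10},
    {"dx": 0, "dy": 0, "dz": 0, "spin": 0, "gripper": 10},
    {"dx": 0, "dy": 0, "dz": 0, "spin": 0, "gripper": 10},
    {"dx": 0, "dy": 0, "dz": 0, "spin": 0, "gripper": 10},
    {"dx": 0, "dy": 0, "dz": 0, "spin": 0, "gripper": 10},
    {"dx": 0, "dy": 0, "dz": 0, "spin": 0, "gripper": 10},
    {"dx": 0, "dy": 0, "dz": 0, "spin": 0, "gripper": 10}
  ]
}}

```text
time: 70.5
ee_pos: [0.6405, -0.0146, 0.2307]
eef_rot: [0.877, 0.481, 0.001, 0.0]
ft_force: [-1.4, -0.4, 9.0]
width: 0.0278
```

```bash
 python3 look.py 42 .640 -.0147 .138 26
```

```text
t 70.5 [ 0.6405 -0.0146  0.2307] yaw 57.46 F [-1.4 -0.4  9. ] M [0.1  0.3  0.18] w 0.0278 q7 -0.79
origin 271 159 pred tip (318, 355) (413, 302)
pred slot (326, 401) (399, 287)
```

Emit:
{"op": "arm_command", "data": {
  "increments": [
    {"dx": 0, "dy": 0, "dz": 0.0002, "spin": 4, "gripper": 10},
    {"dx": 0, "dy": 0, "dz": 0, "spin": 0, "gripper": 10},
    {"dx": 0, "dy": 0, "dz": 0, "spin": 0, "gripper": 10},
    {"dx": 0, "dy": 0, "dz": -0.004, "spin": 0, "gripper": 10},
    {"dx": 0, "dy": 0, "dz": -0.006, "spin": 0, "gripper": 10},
    {"dx": 0, "dy": 0.01, "dz": -0.006, "spin": 0, "gripper": 10},
    {"dx": 0, "dy": 0.01, "dz": 0, "spin": 0, "gripper": 10},
    {"dx": 0, "dy": 0, "dz": 0, "spin": 0, "gripper": 10}
  ]
}}

```text
time: 71.55
ee_pos: [0.6565, -0.0279, 0.2447]
eef_rot: [0.894, 0.448, -0.0, -0.0]
ft_force: [-0.5, -0.4, -1.5]
width: 0.0278
```

```bash
 python3 look.py 43 .640 -.0147 .138 26; python3 -c "
from h import *
plan((.6277,.1400,.252),98,5)"
```

```text
t 71.55 [ 0.6565 -0.0279  0.2447] yaw 53.21 F [-0.5 -0.4 -1.5] M [-0.04  0.    0.03] w 0.0278 q7 -0.84
origin 270 159 pred tip (321, 352) (417, 298)
pred slot (158, 356) (216, 242)
0 {'dx': 0.023, 'dy': -0.025, 'dz': -0.001, 'spin': -8.9}
1 {'dx': 0.027, 'dy': -0.02, 'dz': -0.002, 'spin': -8.9}
2 {'dx': 0.03, 'dy': -0.016, 'dz': -0.001, 'spin': -8.9}
3 {'dx': 0.032, 'dy': -0.012, 'dz': -0.002, 'spin': -8.9}
4 {'dx': 0.033, 'dy': -0.006, 'dz': -0.001, 'spin': -8.9}
end [0.6279 0.1397 0.2517] 97.76 q7 -0.841
```

Emit:
{"op": "arm_command", "data": {
  "increments": [
    {"dx": 0, "dy": 0, "dz": -0.008, "spin": 0, "gripper": 10},
    {"dx": 0.023, "dy": -0.025, "dz": -0.002, "spin": -9, "gripper": 10},
    {"dx": 0.027, "dy": -0.02, "dz": 0, "spin": -9, "gripper": 10},
    {"dx": 0.03, "dy": -0.016, "dz": 0, "spin": -9, "gripper": 10},
    {"dx": 0.032, "dy": -0.012, "dz": 0, "spin": -9, "gripper": 10},
    {"dx": 0.033, "dy": -0.006, "dz": 0, "spin": -9, "gripper": 10},
    {"dx": 0, "dy": 0, "dz": 0.004, "spin": 0, "gripper": 10},
    {"dx": 0, "dy": 0, "dz": 0.001, "spin": 0, "gripper": 10}
  ]
}}

```text
time: 72.6
ee_pos: [0.6271, 0.1392, 0.2502]
eef_rot: [0.655, 0.756, -0.0, 0.0]
ft_force: [-0.5, -0.4, -1.5]
width: 0.0275
```

Emit:
{"op": "arm_command", "data": {
  "increments": [
    {"dx": 0, "dy": 0, "dz": 0, "spin": 0, "gripper": 10},
    {"dx": 0, "dy": 0, "dz": 0, "spin": 0, "gripper": 10},
    {"dx": 0, "dy": 0, "dz": 0, "spin": 0, "gripper": 10},
    {"dx": 0, "dy": 0, "dz": 0, "spin": 0, "gripper": 10},
    {"dx": 0, "dy": 0, "dz": 0, "spin": 0, "gripper": 10},
    {"dx": 0, "dy": 0, "dz": 0, "spin": 0, "gripper": 10},
    {"dx": 0, "dy": 0, "dz": 0, "spin": 0, "gripper": 10},
    {"dx": 0, "dy": 0, "dz": 0, "spin": 0, "gripper": 10}
  ]
}}

```text
time: 73.6
ee_pos: [0.627, 0.1399, 0.2502]
eef_rot: [0.654, 0.756, -0.0, 0.0]
ft_force: [0.4, -0.3, -1.7]
width: 0.0274
```

```bash
 python3 look.py 44 .628 .1404 .1435 37.3
```

```text
t 73.6 [0.627  0.1399 0.2502] yaw 98.28 F [ 0.4 -0.3 -1.7] M [-0.04 -0.08  0.01] w 0.0274 q7 -0.37
origin 271 159 pred tip (323, 353) (419, 300)
pred slot (321, 332) (438, 269)
```

Emit:
{"op": "arm_command", "data": {
  "increments": [
    {"dx": 0.001, "dy": 0.001, "dz": 0.002, "spin": 0, "gripper": 10},
    {"dx": 0, "dy": 0, "dz": 0.003, "spin": 0, "gripper": 10},
    {"dx": 0, "dy": 0, "dz": 0.003, "spin": 0, "gripper": 10},
    {"dx": 0, "dy": 0, "dz": 0.002, "spin": 0, "gripper": 10},
    {"dx": 0, "dy": 0, "dz": 0.001, "spin": 0, "gripper": 10},
    {"dx": 0, "dy": 0, "dz": 0.001, "spin": 0, "gripper": 10},
    {"dx": 0, "dy": 0, "dz": 0, "spin": 0, "gripper": 10},
    {"dx": 0, "dy": 0, "dz": 0, "spin": 0, "gripper": 10}
  ]
}}

```text
time: 74.65
ee_pos: [0.6279, 0.1411, 0.2383]
eef_rot: [0.654, 0.756, 0.0, 0.0]
ft_force: [0.3, 0.3, -1.3]
width: 0.0274
```

```bash
 python3 look.py 45 .628 .1404 .1435 37.3
```

```text
t 74.65 [0.6279 0.1411 0.2383] yaw 98.29 F [ 0.3  0.3 -1.3] M [ 0.   -0.06  0.03] w 0.0274 q7 -0.37
origin 271 159 pred tip (323, 353) (419, 299)
pred slot (310, 371) (432, 306)
```

Emit:
{"op": "arm_command", "data": {
  "increments": [
    {"dx": 0, "dy": 0, "dz": 0.001, "spin": 8, "gripper": 10},
    {"dx": 0, "dy": 0, "dz": 0.0004, "spin": 8, "gripper": 10},
    {"dx": 0, "dy": 0, "dz": 0.0002, "spin": 9, "gripper": 10},
    {"dx": 0, "dy": 0, "dz": 0.0002, "spin": 9, "gripper": 10},
    {"dx": 0, "dy": 0, "dz": 0.0002, "spin": 9, "gripper": 10},
    {"dx": 0, "dy": 0, "dz": 0.0002, "spin": 9, "gripper": 10},
    {"dx": 0, "dy": 0, "dz": 0.0002, "spin": 9, "gripper": 10},
    {"dx": 0, "dy": 0, "dz": 0.0002, "spin": 9, "gripper": 10}
  ]
}}

```text
time: 75.7
ee_pos: [0.6279, 0.1407, 0.2359]
eef_rot: [0.97, 0.242, 0.0, 0.0]
ft_force: [-0.2, -1.8, 0.8]
width: 0.028
```

```bash
 python3 look.py 46 .628 .1404 .1435 -20
```

```text
t 75.7 [0.6279 0.1407 0.2359] yaw 27.98 F [-0.2 -1.8  0.8] M [-0.49  0.26  0.11] w 0.028 q7 -1.53
origin 271 159 pred tip (317, 356) (413, 304)
pred slot (316, 388) (420, 298)
```

Turning (Mz 0.11, slot following the blade). Continue this stroke, then lift and reset.

Emit:
{"op": "arm_command", "data": {
  "increments": [
    {"dx": 0, "dy": 0, "dz": 0.0004, "spin": 9, "gripper": 10},
    {"dx": 0, "dy": 0, "dz": 0.0002, "spin": 9, "gripper": 10},
    {"dx": 0, "dy": 0, "dz": 0.0002, "spin": 9, "gripper": 10},
    {"dx": 0, "dy": 0, "dz": 0.0002, "spin": 9, "gripper": 10},
    {"dx": 0, "dy": 0, "dz": 0.0002, "spin": 9, "gripper": 10},
    {"dx": 0, "dy": 0, "dz": 0.0002, "spin": 8, "gripper": 10},
    {"dx": 0, "dy": 0, "dz": 0, "spin": 0, "gripper": 10},
    {"dx": 0, "dy": 0, "dz": 0, "spin": 0, "gripper": 10}
  ]
}}

```text
time: 76.75
ee_pos: [0.6277, 0.1409, 0.2345]
eef_rot: [0.977, -0.212, -0.0, 0.0]
ft_force: [-3.5, -2.7, 4.5]
width: 0.0279
```

```bash
 python3 -c "from h import *; stat()"
```

```text
t 76.75 [0.6277 0.1409 0.2345] yaw -24.48 F [-3.5 -2.7  4.5] M [-0.77  1.28  0.1 ] w 0.0279 q7 -2.41
```

Emit:
{"op": "arm_command", "data": {
  "increments": [
    {"dx": 0, "dy": 0, "dz": -0.004, "spin": 0, "gripper": 10},
    {"dx": 0, "dy": 0, "dz": -0.004, "spin": 0, "gripper": 10},
    {"dx": 0, "dy": 0, "dz": -0.001, "spin": -10, "gripper": 10},
    {"dx": 0, "dy": 0, "dz": 0, "spin": -10.5, "gripper": 10},
    {"dx": 0, "dy": 0, "dz": 0, "spin": -10.5, "gripper": 10},
    {"dx": 0, "dy": 0, "dz": 0, "spin": -10.5, "gripper": 10},
    {"dx": 0, "dy": 0, "dz": 0, "spin": -10.5, "gripper": 10},
    {"dx": 0, "dy": 0, "dz": 0, "spin": -10.5, "gripper": 10}
  ]
}}

```text
time: 77.75
ee_pos: [0.6284, 0.1415, 0.2437]
eef_rot: [0.945, 0.327, 0.001, -0.0]
ft_force: [0.5, -0.6, -2.2]
width: 0.0277
```

Emit:
{"op": "arm_command", "data": {
  "increments": [
    {"dx": 0, "dy": 0, "dz": 0, "spin": -10.5, "gripper": 10},
    {"dx": 0, "dy": 0, "dz": 0, "spin": -10.5, "gripper": 10},
    {"dx": 0, "dy": 0, "dz": 0, "spin": -10.5, "gripper": 10},
    {"dx": 0, "dy": 0, "dz": 0, "spin": -10.5, "gripper": 10},
    {"dx": 0, "dy": 0, "dz": 0, "spin": -10.5, "gripper": 10},
    {"dx": 0, "dy": 0, "dz": 0, "spin": -10.5, "gripper": 10},
    {"dx": 0, "dy": 0, "dz": 0, "spin": -10.5, "gripper": 10},
    {"dx": 0, "dy": 0, "dz": 0, "spin": -10.5, "gripper": 10}
  ]
}}

```text
time: 78.75
ee_pos: [0.6284, 0.1414, 0.2437]
eef_rot: [0.484, 0.875, 0.001, 0.0]
ft_force: [-0.8, -0.1, -1.7]
width: 0.0276
```

Emit:
{"op": "arm_command", "data": {
  "increments": [
    {"dx": 0, "dy": 0, "dz": 0, "spin": -10.5, "gripper": 10},
    {"dx": 0, "dy": 0, "dz": 0, "spin": -10.5, "gripper": 10},
    {"dx": 0, "dy": 0, "dz": 0, "spin": -10.5, "gripper": 10},
    {"dx": 0, "dy": 0, "dz": 0, "spin": -10.5, "gripper": 10},
    {"dx": 0, "dy": 0, "dz": 0, "spin": -10.5, "gripper": 10},
    {"dx": 0, "dy": 0, "dz": 0, "spin": -5, "gripper": 10},
    {"dx": 0, "dy": 0, "dz": 0, "spin": 0, "gripper": 10},
    {"dx": 0, "dy": 0, "dz": 0, "spin": 0, "gripper": 10}
  ]
}}

```text
time: 79.75
ee_pos: [0.6281, 0.1412, 0.2434]
eef_rot: [0.007, 1.0, 0.0, 0.0]
ft_force: [-0.1, 0.3, -1.3]
width: 0.0277
```

```bash
 python3 look.py 47 .628 .1404 .1415 -64
```

```text
t 79.75 [0.6281 0.1412 0.2434] yaw 179.18 F [-0.1  0.3 -1.3] M [ 0.08 -0.11 -0.03] w 0.0277 q7 0.95
origin 272 159 pred tip (321, 356) (416, 303)
pred slot (422, 288) (301, 347)
```

Emit:
{"op": "arm_command", "data": {
  "increments": [
    {"dx": 0, "dy": 0, "dz": 0.003, "spin": 0, "gripper": 10},
    {"dx": 0, "dy": 0, "dz": 0.003, "spin": 0, "gripper": 10},
    {"dx": 0, "dy": 0, "dz": 0.002, "spin": 0, "gripper": 10},
    {"dx": 0, "dy": 0, "dz": 0.0005, "spin": 0, "gripper": 10},
    {"dx": 0, "dy": 0, "dz": 0.0002, "spin": 9, "gripper": 10},
    {"dx": 0, "dy": 0, "dz": 0.0002, "spin": 9, "gripper": 10},
    {"dx": 0, "dy": 0, "dz": 0.0002, "spin": 9, "gripper": 10},
    {"dx": 0, "dy": 0, "dz": 0.0002, "spin": 9, "gripper": 10}
  ]
}}

```text
time: 80.8
ee_pos: [0.6282, 0.1411, 0.2343]
eef_rot: [0.317, 0.948, 0.0, 0.0]
ft_force: [1.1, -0.7, -0.1]
width: 0.0279
```

```bash
 python3 -c "from h import *; stat()"
```

```text
t 80.8 [0.6282 0.1411 0.2343] yaw 142.99 F [ 1.1 -0.7 -0.1] M [-0.11 -0.32  0.07] w 0.0279 q7 0.36
```

Emit:
{"op": "arm_command", "data": {
  "increments": [
    {"dx": 0, "dy": 0, "dz": 0.0003, "spin": 9, "gripper": 10},
    {"dx": 0, "dy": 0, "dz": 0.0002, "spin": 9, "gripper": 10},
    {"dx": 0, "dy": 0, "dz": 0.0002, "spin": 9, "gripper": 10},
    {"dx": 0, "dy": 0, "dz": 0.0002, "spin": 9, "gripper": 10},
    {"dx": 0, "dy": 0, "dz": 0.0002, "spin": 9, "gripper": 10},
    {"dx": 0, "dy": 0, "dz": 0.0002, "spin": 9, "gripper": 10},
    {"dx": 0, "dy": 0, "dz": 0.0002, "spin": 9, "gripper": 10},
    {"dx": 0, "dy": 0, "dz": 0.0002, "spin": 9, "gripper": 10}
  ]
}}

```text
time: 81.8
ee_pos: [0.628, 0.1407, 0.2327]
eef_rot: [0.814, 0.581, -0.0, 0.0]
ft_force: [-0.6, -2.5, 2.7]
width: 0.0275
```

```bash
 python3 look.py 48 .628 .1404 .1395 -150
```

```text
t 81.8 [0.628  0.1407 0.2327] yaw 70.99 F [-0.6 -2.5  2.7] M [-0.6   0.3   0.03] w 0.0275 q7 -0.82
origin 271 159 pred tip (319, 352) (415, 300)
pred slot (415, 289) (323, 390)
```

Emit:
{"op": "arm_command", "data": {
  "increments": [
    {"dx": 0, "dy": 0, "dz": 0.0004, "spin": 8, "gripper": 10},
    {"dx": 0, "dy": 0, "dz": 0.0002, "spin": 8, "gripper": 10},
    {"dx": 0, "dy": 0, "dz": 0.0002, "spin": 8, "gripper": 10},
    {"dx": 0, "dy": 0, "dz": 0.0002, "spin": 8, "gripper": 10},
    {"dx": 0, "dy": 0, "dz": 0.0002, "spin": 8, "gripper": 10},
    {"dx": 0, "dy": 0, "dz": 0.0002, "spin": 8, "gripper": 10},
    {"dx": 0, "dy": 0, "dz": 0, "spin": 0, "gripper": 10},
    {"dx": 0, "dy": 0, "dz": 0, "spin": 0, "gripper": 10}
  ]
}}

```text
time: 82.85
ee_pos: [0.6278, 0.1408, 0.2314]
eef_rot: [0.979, 0.204, -0.0, 0.0]
ft_force: [-3.4, -2.6, 5.7]
width: 0.0273
```

```bash
 python3 look.py 49 .628 .1404 .1385 -195
```

```text
t 82.85 [0.6278 0.1408 0.2314] yaw 23.58 F [-3.4 -2.6  5.7] M [-0.83  1.03  0.07] w 0.0273 q7 -1.61
origin 271 159 pred tip (317, 357) (413, 304)
pred slot (413, 288) (326, 394)
```

Emit:
{"op": "arm_command", "data": {
  "increments": [
    {"dx": 0, "dy": 0, "dz": 0.0003, "spin": 7, "gripper": 10},
    {"dx": 0, "dy": 0, "dz": 0.0002, "spin": 7, "gripper": 10},
    {"dx": 0, "dy": 0, "dz": 0.0002, "spin": 7, "gripper": 10},
    {"dx": 0, "dy": 0, "dz": 0.0002, "spin": 5, "gripper": 10},
    {"dx": 0, "dy": 0, "dz": 0, "spin": 0, "gripper": 10},
    {"dx": 0, "dy": 0, "dz": 0, "spin": 0, "gripper": 10},
    {"dx": 0, "dy": 0, "dz": 0, "spin": 0, "gripper": 10},
    {"dx": 0, "dy": 0, "dz": 0, "spin": 0, "gripper": 10}
  ]
}}

```text
time: 83.9
ee_pos: [0.6277, 0.1409, 0.2308]
eef_rot: [1.0, -0.021, 0.0, 0.0]
ft_force: [-3.6, -3.0, 7.7]
width: 0.0277
```

```bash
 python3 look.py 50 .628 .1404 .1385 -215
```

```text
t 83.9 [0.6277 0.1409 0.2308] yaw -2.4 F [-3.6 -3.   7.7] M [-0.88  1.44  0.08] w 0.0277 q7 -2.04
origin 271 160 pred tip (317, 352) (413, 299)
pred slot (408, 278) (332, 391)
```

Emit:
{"op": "arm_command", "data": {
  "increments": [
    {"dx": 0, "dy": 0, "dz": 0.0003, "spin": 5, "gripper": 10},
    {"dx": 0, "dy": 0, "dz": 0.0002, "spin": 5, "gripper": 10},
    {"dx": 0, "dy": 0, "dz": 0, "spin": 4, "gripper": 10},
    {"dx": 0, "dy": 0, "dz": 0, "spin": 0, "gripper": 10},
    {"dx": 0, "dy": 0, "dz": 0, "spin": 0, "gripper": 10},
    {"dx": 0, "dy": 0, "dz": 0, "spin": 0, "gripper": 10},
    {"dx": 0, "dy": 0, "dz": 0, "spin": 0, "gripper": 10},
    {"dx": 0, "dy": 0, "dz": 0, "spin": 0, "gripper": 10}
  ]
}}

```text
time: 84.95
ee_pos: [0.6279, 0.141, 0.2315]
eef_rot: [0.99, -0.143, 0.001, 0.0]
ft_force: [-6.6, -3.0, 14.1]
width: 0.0279
```

```bash
 python3 look.py 51 .628 .1404 .1385 -225
```

```text
t 84.95 [0.6279 0.141  0.2315] yaw -16.41 F [-6.6 -3.  14.1] M [-1.01  1.96  0.08] w 0.0279 q7 -2.27
origin 271 160 pred tip (318, 354) (414, 301)
pred slot (404, 277) (337, 395)
```

Emit:
{"op": "arm_command", "data": {
  "increments": [
    {"dx": 0, "dy": 0, "dz": -0.004, "spin": 0, "gripper": 10},
    {"dx": 0, "dy": 0, "dz": -0.006, "spin": 0, "gripper": 10},
    {"dx": 0, "dy": -0.01, "dz": -0.004, "spin": 0, "gripper": 10},
    {"dx": 0, "dy": -0.01, "dz": 0, "spin": -8, "gripper": 10},
    {"dx": 0, "dy": 0, "dz": 0, "spin": -8, "gripper": 10},
    {"dx": 0, "dy": 0, "dz": 0, "spin": 0, "gripper": 10},
    {"dx": 0, "dy": 0, "dz": 0, "spin": 0, "gripper": 10},
    {"dx": 0, "dy": 0, "dz": 0, "spin": 0, "gripper": 10}
  ]
}}

```text
time: 86.0
ee_pos: [0.6337, 0.1603, 0.2435]
eef_rot: [1.0, -0.007, 0.0, 0.0]
ft_force: [-1.2, 0.4, -1.7]
width: 0.0276
```

```bash
 python3 look.py 52 .628 .1404 .138 -225
```

```text
t 86.0 [0.6337 0.1603 0.2435] yaw -0.81 F [-1.2  0.4 -1.7] M [ 0.    0.01 -0.02] w 0.0276 q7 -2.04
origin 271 160 pred tip (318, 352) (414, 299)
pred slot (591, 305) (496, 397)
```

```bash
python3 sl.py 52 271 160 508 387 580 298 .138;python3 -c "
from h import *
plan((.628,.1407,.2435),17,3)"
```

```text
mid [0.629  0.1403 0.138 ] len 0.0131 ang 142.0
0 {'dx': -0.002, 'dy': 0.007, 'dz': 0.0, 'spin': -5.9}
1 {'dx': -0.002, 'dy': 0.006, 'dz': 0.0, 'spin': -5.9}
2 {'dx': -0.003, 'dy': 0.006, 'dz': 0.0, 'spin': -5.9}
end [0.6283 0.1407 0.2435] 16.91 q7 -2.039
```

Emit:
{"op": "arm_command", "data": {
  "increments": [
    {"dx": -0.002, "dy": 0.007, "dz": 0, "spin": -7.6, "gripper": 10},
    {"dx": -0.002, "dy": 0.007, "dz": 0, "spin": -7.6, "gripper": 10},
    {"dx": -0.003, "dy": 0.006, "dz": 0, "spin": -7.6, "gripper": 10},
    {"dx": 0, "dy": 0, "dz": 0.002, "spin": 0, "gripper": 10},
    {"dx": 0, "dy": 0, "dz": 0, "spin": 0, "gripper": 10},
    {"dx": 0, "dy": 0, "dz": 0, "spin": 0, "gripper": 10},
    {"dx": 0, "dy": 0, "dz": 0, "spin": 0, "gripper": 10},
    {"dx": 0, "dy": 0, "dz": 0, "spin": 0, "gripper": 10}
  ]
}}

```text
time: 87.05
ee_pos: [0.629, 0.1397, 0.2414]
eef_rot: [0.982, 0.191, 0.0, 0.0]
ft_force: [0.5, 0.0, -0.7]
width: 0.028
```

```bash
 python3 look.py 53 .6287 .1403 .138 -38
```

```text
t 87.05 [0.629  0.1397 0.2414] yaw 22.07 F [ 0.5  0.  -0.7] M [0.04 0.03 0.  ] w 0.028 q7 -1.63
origin 271 159 pred tip (318, 358) (414, 304)
pred slot (301, 348) (418, 283)
```

Emit:
{"op": "arm_command", "data": {
  "increments": [
    {"dx": 0, "dy": -0.001, "dz": 0.003, "spin": 0, "gripper": 10},
    {"dx": 0, "dy": 0, "dz": 0.003, "spin": 0, "gripper": 10},
    {"dx": 0, "dy": 0, "dz": 0.003, "spin": 0, "gripper": 10},
    {"dx": 0, "dy": 0, "dz": 0.001, "spin": 0, "gripper": 10},
    {"dx": 0, "dy": 0, "dz": 0.0005, "spin": 0, "gripper": 10},
    {"dx": 0, "dy": 0, "dz": 0, "spin": 0, "gripper": 10},
    {"dx": 0, "dy": 0, "dz": 0, "spin": 0, "gripper": 10},
    {"dx": 0, "dy": 0, "dz": 0, "spin": 0, "gripper": 10}
  ]
}}

```text
time: 88.1
ee_pos: [0.6287, 0.1404, 0.2311]
eef_rot: [0.981, 0.192, 0.0, 0.0]
ft_force: [-1.1, -0.3, 1.4]
width: 0.028
```

```bash
 python3 -c "from h import *; stat()"
```

```text
t 88.1 [0.6287 0.1404 0.2311] yaw 22.09 F [-1.1 -0.3  1.4] M [-0.14  0.3   0.04] w 0.028 q7 -1.63
```

Emit:
{"op": "arm_command", "data": {
  "increments": [
    {"dx": 0, "dy": 0, "dz": 0.0004, "spin": 6, "gripper": 10},
    {"dx": 0, "dy": 0, "dz": 0.0002, "spin": 6, "gripper": 10},
    {"dx": 0, "dy": 0, "dz": 0.0002, "spin": 6, "gripper": 10},
    {"dx": 0, "dy": 0, "dz": 0.0002, "spin": 6, "gripper": 10},
    {"dx": 0, "dy": 0, "dz": 0, "spin": 4, "gripper": 10},
    {"dx": 0, "dy": 0, "dz": 0, "spin": 3, "gripper": 10},
    {"dx": 0, "dy": 0, "dz": 0, "spin": 0, "gripper": 10},
    {"dx": 0, "dy": 0, "dz": 0, "spin": 0, "gripper": 10}
  ]
}}

```text
time: 89.1
ee_pos: [0.6285, 0.1402, 0.2308]
eef_rot: [0.997, -0.078, 0.0, 0.0]
ft_force: [-4.0, -1.7, 7.2]
width: 0.0276
```

```bash
 python3 -c "from h import *; stat()"
```

```text
t 89.1 [0.6285 0.1402 0.2308] yaw -8.91 F [-4.  -1.7  7.2] M [-0.62  1.23  0.16] w 0.0276 q7 -2.15
```

Emit:
{"op": "arm_command", "data": {
  "increments": [
    {"dx": 0, "dy": 0, "dz": 0, "spin": 3, "gripper": 10},
    {"dx": 0, "dy": 0, "dz": 0, "spin": 0, "gripper": 10},
    {"dx": 0, "dy": 0, "dz": -0.005, "spin": 0, "gripper": 10},
    {"dx": 0, "dy": 0, "dz": -0.01, "spin": 0, "gripper": 10},
    {"dx": 0, "dy": 0, "dz": -0.012, "spin": -10, "gripper": 10},
    {"dx": 0, "dy": 0, "dz": 0, "spin": -10.5, "gripper": 10},
    {"dx": 0, "dy": 0, "dz": 0, "spin": -10.5, "gripper": 10},
    {"dx": 0, "dy": 0, "dz": 0, "spin": -10.5, "gripper": 10}
  ]
}}

```text
time: 90.1
ee_pos: [0.629, 0.1407, 0.2578]
eef_rot: [0.966, 0.258, 0.001, -0.0]
ft_force: [0.3, 0.3, -2.0]
width: 0.0275
```

```bash
 python3 -c "
from h import *
stat(); plan((.568,.0734,.2564),95,8)"
```

```text
t 90.1 [0.629  0.1407 0.2578] yaw 29.93 F [ 0.3  0.3 -2. ] M [-0.06  0.02  0.05] w 0.0275 q7 -1.49
0 {'dx': -0.011, 'dy': 0.003, 'dz': 0.0, 'spin': -8.1}
1 {'dx': -0.011, 'dy': 0.002, 'dz': 0.0, 'spin': -8.1}
2 {'dx': -0.011, 'dy': 0.001, 'dz': 0.001, 'spin': -8.1}
3 {'dx': -0.012, 'dy': -0.002, 'dz': -0.0, 'spin': -8.1}
4 {'dx': -0.011, 'dy': -0.002, 'dz': -0.0, 'spin': -8.1}
5 {'dx': -0.01, 'dy': -0.005, 'dz': 0.0, 'spin': -8.1}
6 {'dx': -0.01, 'dy': -0.006, 'dz': 0.0, 'spin': -8.1}
7 {'dx': -0.009, 'dy': -0.007, 'dz': 0.0, 'spin': -8.1}
end [0.5676 0.0733 0.2568] 94.73 q7 -1.492
```

Emit:
{"op": "arm_command", "data": {
  "increments": [
    {"dx": -0.011, "dy": 0.003, "dz": 0, "spin": -8.1, "gripper": 10},
    {"dx": -0.011, "dy": 0.002, "dz": 0, "spin": -8.1, "gripper": 10},
    {"dx": -0.011, "dy": 0, "dz": 0.001, "spin": -8.1, "gripper": 10},
    {"dx": -0.011, "dy": -0.001, "dz": 0, "spin": -8.1, "gripper": 10},
    {"dx": -0.011, "dy": -0.003, "dz": 0, "spin": -8.1, "gripper": 10},
    {"dx": -0.01, "dy": -0.005, "dz": 0, "spin": -8.1, "gripper": 10},
    {"dx": -0.01, "dy": -0.006, "dz": 0, "spin": -8.1, "gripper": 10},
    {"dx": -0.01, "dy": -0.007, "dz": 0, "spin": -8.1, "gripper": 10}
  ]
}}

```text
time: 91.1
ee_pos: [0.5667, 0.0738, 0.2568]
eef_rot: [0.678, 0.735, 0.001, 0.0]
ft_force: [0.4, -0.3, -1.1]
width: 0.0278
```

```bash
python3 - <<'E'
from h import *
import json
stat(); cams.camera('top'); i=cams.camera_info('wrist'); snap('wrist','w54.png'); stat()
json.dump({k:np.array(v).tolist() for k,v in i.items()},open('i54.json','w'))
im=cv2.imread('pics/w54.png'); z=cv2.resize(im[40:180,230:410],None,fx=4.2,fy=4.2,interpolation=cv2.INTER_CUBIC)
cv2.imwrite('pics/w54z.png',z)
E
```

```text
t 91.1 [0.5667 0.0738 0.2568] yaw 94.67 F [ 0.4 -0.3 -1.1] M [-0.05 -0.12 -0.01] w 0.0278 q7 -0.27
t 91.2 [0.5667 0.0728 0.2568] yaw 94.4 F [ 0.6 -0.3 -1.4] M [-0.03 -0.16 -0.07] w 0.0275 q7 -0.28
```

```bash
python3 - <<'E'
from h import *
import json
i=json.load(open('i54.json'))
b=atz('wrist',(293.1,69.8),.151,i); print('ball',b)
c=(.582,.0587)
print('model ball',mach(-.036,.126,.151,c=c,yaw=4.16))
t=mach(-.078,.128,.2568,c=c,yaw=4.16); print(t)
plan(t,4,9)
E
```

```text
ball [0.53674277 0.18173645 0.151     ]
model ball [0.53695456 0.18175653 0.151     ]
[0.49492014 0.1807045  0.2568    ]
0 {'dx': 0.013, 'dy': -0.007, 'dz': -0.0, 'spin': 10.0}
1 {'dx': 0.011, 'dy': -0.009, 'dz': -0.0, 'spin': 10.0}
2 {'dx': 0.009, 'dy': -0.011, 'dz': -0.0, 'spin': 10.0}
3 {'dx': 0.007, 'dy': -0.012, 'dz': -0.0, 'spin': 10.0}
4 {'dx': 0.006, 'dy': -0.014, 'dz': -0.0, 'spin': 10.0}
5 {'dx': 0.002, 'dy': -0.014, 'dz': -0.0, 'spin': 10.0}
6 {'dx': 0.0, 'dy': -0.014, 'dz': -0.0, 'spin': 10.0}
7 {'dx': -0.002, 'dy': -0.015, 'dz': -0.0, 'spin': 10.0}
8 {'dx': -0.005, 'dy': -0.013, 'dz': -0.0, 'spin': 10.0}
end [0.4946 0.1803 0.2568] 4.4 q7 -0.278
```

Emit:
{"op": "arm_command", "data": {
  "increments": [
    {"dx": 0.013, "dy": -0.007, "dz": -0.015, "spin": 10, "gripper": 10},
    {"dx": 0.011, "dy": -0.009, "dz": 0, "spin": 10, "gripper": 10},
    {"dx": 0.009, "dy": -0.011, "dz": 0, "spin": 10, "gripper": 10},
    {"dx": 0.007, "dy": -0.012, "dz": 0, "spin": 10, "gripper": 10},
    {"dx": 0.006, "dy": -0.014, "dz": 0, "spin": 10, "gripper": 10},
    {"dx": 0.002, "dy": -0.014, "dz": 0, "spin": 10, "gripper": 10},
    {"dx": 0, "dy": -0.014, "dz": 0, "spin": 10, "gripper": 10},
    {"dx": -0.002, "dy": -0.015, "dz": 0, "spin": 10, "gripper": 10}
  ]
}}

```text
time: 92.2
ee_pos: [0.5027, 0.1712, 0.2715]
eef_rot: [0.993, 0.121, 0.001, -0.0]
ft_force: [-0.6, -0.7, -1.4]
width: 0.0276
```

Emit:
{"op": "arm_command", "data": {
  "increments": [
    {"dx": -0.005, "dy": -0.013, "dz": 0, "spin": 10, "gripper": 10},
    {"dx": 0, "dy": 0, "dz": 0, "spin": 0, "gripper": 10},
    {"dx": 0, "dy": 0, "dz": 0.02, "spin": 0, "gripper": 10},
    {"dx": 0, "dy": 0, "dz": 0.03, "spin": 0, "gripper": 10},
    {"dx": 0, "dy": 0, "dz": 0.03, "spin": 0, "gripper": 10},
    {"dx": 0, "dy": 0, "dz": 0.02, "spin": 0, "gripper": 10},
    {"dx": 0, "dy": 0, "dz": 0.008, "spin": 0, "gripper": 10},
    {"dx": 0, "dy": 0, "dz": 0, "spin": 0, "gripper": 10}
  ]
}}

```text
time: 93.2
ee_pos: [0.4949, 0.1812, 0.1631]
eef_rot: [0.999, 0.039, -0.0, -0.0]
ft_force: [-0.1, 0.4, -0.2]
width: 0.0275
```

```bash
python3 - <<'E'
from h import *
stat(); snap('wrist','w55.png'); stat()
plan((.4949,.1807,.163),4,1)
E
```

```text
t 93.2 [0.4949 0.1812 0.1631] yaw 4.43 F [-0.1  0.4 -0.2] M [ 0.03  0.01 -0.03] w 0.0275 q7 -2.05
t 93.25 [0.4951 0.1815 0.1636] yaw 4.43 F [ 0.  -0.1 -1.1] M [ 0.02  0.02 -0.01] w 0.0274 q7 -2.05
0 {'dx': -0.0, 'dy': 0.001, 'dz': 0.001, 'spin': 0.4}
end [0.4952 0.1805 0.1626] 4.03 q7 -2.049
```

Emit:
{"op": "arm_command", "data": {
  "increments": [
    {"dx": 0.006, "dy": 0, "dz": 0, "spin": 0, "gripper": 10},
    {"dx": 0.006, "dy": 0, "dz": 0, "spin": 0, "gripper": 10},
    {"dx": 0.004, "dy": 0, "dz": 0, "spin": 0, "gripper": 10},
    {"dx": 0.004, "dy": 0, "dz": 0, "spin": 0, "gripper": 10},
    {"dx": 0.004, "dy": 0, "dz": 0, "spin": 0, "gripper": 10},
    {"dx": 0.004, "dy": 0, "dz": 0, "spin": 0, "gripper": 10},
    {"dx": 0.004, "dy": 0, "dz": 0, "spin": 0, "gripper": 10},
    {"dx": 0.004, "dy": 0, "dz": 0, "spin": 0, "gripper": 10}
  ]
}}

```text
time: 94.25
ee_pos: [0.5308, 0.1841, 0.1629]
eef_rot: [0.999, 0.038, 0.0, 0.0]
ft_force: [-2.1, 1.0, -0.7]
width: 0.0278
```

```bash
python3 - <<'E'
from h import *
stat(); snap('wrist','w56.png')
im=cv2.imread('pics/w56.png'); cv2.imwrite('pics/w56z.png',cv2.resize(im[60:260,220:440],None,fx=2.8,fy=2.8,interpolation=cv2.INTER_CUBIC))
E
```

```text
t 94.25 [0.5308 0.1841 0.1629] yaw 4.38 F [-2.1  1.  -0.7] M [0.15 0.54 0.02] w 0.0278 q7 -2.06
```

Emit:
{"op": "arm_command", "data": {
  "increments": [
    {"dx": 0.004, "dy": 0, "dz": 0, "spin": 0, "gripper": 10},
    {"dx": 0.004, "dy": 0, "dz": 0, "spin": 0, "gripper": 10},
    {"dx": 0.004, "dy": 0, "dz": 0, "spin": 0, "gripper": 10},
    {"dx": 0.004, "dy": 0, "dz": 0, "spin": 0, "gripper": 10},
    {"dx": 0.004, "dy": 0, "dz": 0, "spin": 0, "gripper": 10},
    {"dx": 0.003, "dy": 0, "dz": 0, "spin": 0, "gripper": 10},
    {"dx": 0.003, "dy": 0, "dz": 0, "spin": 0, "gripper": 10},
    {"dx": 0, "dy": 0, "dz": 0, "spin": 0, "gripper": 10}
  ]
}}

```text
time: 95.3
ee_pos: [0.5565, 0.1861, 0.1629]
eef_rot: [0.999, 0.038, -0.0, -0.0]
ft_force: [0.5, -0.9, -1.2]
width: 0.0277
```

```bash
python3 - <<'E'
from h import *
stat(); snap('wrist','w57.png')
im=cv2.imread('pics/w57.png'); cv2.imwrite('pics/w57z.png',cv2.resize(im[60:260,220:440],None,fx=2.8,fy=2.8,interpolation=cv2.INTER_CUBIC))
E
```

```text
t 95.3 [0.5565 0.1861 0.1629] yaw 4.38 F [ 0.5 -0.9 -1.2] M [ 0.02 -0.01 -0.01] w 0.0277 q7 -2.06
```

Emit:
{"op": "arm_command", "data": {
  "increments": [
    {"dx": -0.025, "dy": 0, "dz": 0, "spin": 0, "gripper": 10},
    {"dx": -0.035, "dy": 0, "dz": 0, "spin": 0, "gripper": 10},
    {"dx": 0, "dy": 0, "dz": -0.03, "spin": 0, "gripper": 10},
    {"dx": 0, "dy": 0, "dz": -0.05, "spin": 0, "gripper": 10},
    {"dx": 0, "dy": 0, "dz": -0.05, "spin": 0, "gripper": 10},
    {"dx": 0, "dy": 0.01, "dz": 0, "spin": -9, "gripper": 10},
    {"dx": 0, "dy": 0, "dz": 0, "spin": -9, "gripper": 10},
    {"dx": 0, "dy": 0, "dz": 0, "spin": -9, "gripper": 10}
  ]
}}

```text
time: 96.35
ee_pos: [0.4972, 0.1715, 0.2931]
eef_rot: [0.962, 0.273, 0.0, 0.0]
ft_force: [-0.1, -0.6, -1.1]
width: 0.0275
```

```bash
python3 - <<'E'
from h import *
stat(); snap('top','t58.png'); stat()
plan((.468,-.3118,.29),74.5,12,5)
t=cv2.imread('pics/t58.png'); cv2.imwrite('pics/t58z.png',cv2.resize(t[130:310,150:350],None,fx=3.3,fy=3.3,interpolation=cv2.INTER_CUBIC))
E
```

```text
t 96.35 [0.4972 0.1715 0.2931] yaw 31.68 F [-0.1 -0.6 -1.1] M [ 0.02 -0.02  0.05] w 0.0275 q7 -1.51
t 96.4 [0.4971 0.1716 0.293 ] yaw 32.13 F [ 0.8 -0.2 -2.6] M [-0.03  0.02 -0.01] w 0.0279 q7 -1.5
0 {'dx': -0.023, 'dy': 0.033, 'dz': 0.0, 'spin': -8.5}
1 {'dx': -0.029, 'dy': 0.029, 'dz': 0.0, 'spin': -8.5}
2 {'dx': -0.032, 'dy': 0.024, 'dz': 0.001, 'spin': -8.5}
3 {'dx': -0.035, 'dy': 0.02, 'dz': -0.0, 'spin': -8.5}
4 {'dx': -0.038, 'dy': 0.014, 'dz': 0.0, 'spin': -8.5}
5 {'dx': -0.039, 'dy': 0.008, 'dz': 0.0, 'spin': 0.0}
6 {'dx': -0.04, 'dy': 0.009, 'dz': 0.001, 'spin': 0.0}
7 {'dx': -0.039, 'dy': 0.008, 'dz': -0.0, 'spin': 0.0}
8 {'dx': -0.04, 'dy': 0.008, 'dz': 0.0, 'spin': 0.0}
9 {'dx': -0.039, 'dy': 0.009, 'dz': 0.0, 'spin': 0.0}
10 {'dx': -0.04, 'dy': 0.008, 'dz': 0.001, 'spin': 0.0}
11 {'dx': -0.039, 'dy': 0.008, 'dz': -0.0, 'spin': 0.0}
end [ 0.4676 -0.3115  0.29  ] 74.63 q7 -1.5
```

Emit:
{"op": "arm_command", "data": {
  "increments": [
    {"dx": -0.023, "dy": 0.033, "dz": 0, "spin": -8.5, "gripper": 10},
    {"dx": -0.029, "dy": 0.029, "dz": 0, "spin": -8.5, "gripper": 10},
    {"dx": -0.032, "dy": 0.024, "dz": 0, "spin": -8.5, "gripper": 10},
    {"dx": -0.035, "dy": 0.02, "dz": 0, "spin": -8.5, "gripper": 10},
    {"dx": -0.038, "dy": 0.014, "dz": 0, "spin": -8.5, "gripper": 10},
    {"dx": -0.039, "dy": 0.008, "dz": 0, "spin": 0, "gripper": 10},
    {"dx": -0.039, "dy": 0.009, "dz": 0, "spin": 0, "gripper": 10},
    {"dx": -0.039, "dy": 0.008, "dz": 0, "spin": 0, "gripper": 10}
  ]
}}

```text
time: 97.4
ee_pos: [0.4737, -0.1504, 0.2931]
eef_rot: [0.8, 0.6, 0.0, 0.0]
ft_force: [0.3, -0.4, -1.6]
width: 0.0274
```

Emit:
{"op": "arm_command", "data": {
  "increments": [
    {"dx": -0.039, "dy": 0.008, "dz": 0, "spin": 0, "gripper": 10},
    {"dx": -0.039, "dy": 0.009, "dz": 0, "spin": 0, "gripper": 10},
    {"dx": -0.04, "dy": 0.008, "dz": 0, "spin": 0, "gripper": 10},
    {"dx": -0.039, "dy": 0.008, "dz": 0, "spin": 0, "gripper": 10},
    {"dx": 0, "dy": 0, "dz": 0.02, "spin": 0, "gripper": 10},
    {"dx": 0, "dy": 0, "dz": 0.03, "spin": 0, "gripper": 10},
    {"dx": 0, "dy": 0, "dz": 0.02, "spin": 0, "gripper": 10},
    {"dx": 0, "dy": 0, "dz": 0, "spin": 0, "gripper": 10}
  ]
}}

```text
time: 98.4
ee_pos: [0.4613, -0.3087, 0.2216]
eef_rot: [0.8, 0.6, -0.0, -0.001]
ft_force: [-0.0, 0.1, -1.2]
width: 0.028
```

```bash
python3 - <<'E'
from h import *
cams.camera('top');cams.camera('top'); stat(); i=cams.camera_info('wrist'); snap('wrist','w59.png')
p,a,s=pose()
Z=4
f=lambda q:((proj('wrist',q,i)-[230,130]+.5)*Z).round().tolist()
print('tip',[f(q) for q in tip(60)],'hole',f((.4681,-.3115,.08)), 'tcpxy at .08',f((p[0],p[1],.08)))
plan((.468,-.3117,.2),74.5,1)
im=cv2.imread('pics/w59.png'); cv2.imwrite('pics/w59z.png',cv2.resize(im[130:260,230:410],None,fx=4,fy=4,interpolation=cv2.INTER_CUBIC))
E
```

```text
t 98.5 [ 0.4624 -0.3093  0.2238] yaw 73.83 F [ 1.1 -0.  -0.4] M [-0.09 -0.11  0.02] w 0.0278 q7 0.17
tip [[325.0, 293.0], [373.0, 267.0]] hole [372.0, 231.0] tcpxy at .08 [349.0, 229.0]
0 {'dx': -0.001, 'dy': 0.006, 'dz': 0.024, 'spin': -0.7}
end [ 0.4681 -0.312   0.2002] 74.54 q7 0.174
```

Emit:
{"op": "arm_command", "data": {
  "increments": [
    {"dx": -0.001, "dy": 0.006, "dz": 0, "spin": -0.7, "gripper": 10},
    {"dx": 0, "dy": 0, "dz": 0.015, "spin": 0, "gripper": 10},
    {"dx": 0, "dy": 0, "dz": 0.015, "spin": 0, "gripper": 10},
    {"dx": 0, "dy": 0, "dz": 0.01, "spin": 0, "gripper": 10},
    {"dx": 0, "dy": 0, "dz": 0, "spin": 0, "gripper": 10},
    {"dx": 0, "dy": 0, "dz": 0, "spin": 0, "gripper": 10},
    {"dx": 0, "dy": 0, "dz": 0, "spin": 0, "gripper": 10},
    {"dx": 0, "dy": 0, "dz": 0, "spin": 0, "gripper": 10}
  ]
}}

```text
time: 99.55
ee_pos: [0.4678, -0.312, 0.1833]
eef_rot: [0.796, 0.606, 0.0, 0.0]
ft_force: [0.7, -0.8, -0.5]
width: 0.0278
```

```bash
python3 - <<'E'
from h import *
stat(); snap('wrist','w60.png')
plan((.468,-.3117,.103),74.5,1)
im=cv2.imread('pics/w60.png'); cv2.imwrite('pics/w60z.png',cv2.resize(im[130:260,230:410],None,fx=4,fy=4,interpolation=cv2.INTER_CUBIC))
E
```

```text
t 99.55 [ 0.4678 -0.312   0.1833] yaw 74.58 F [ 0.7 -0.8 -0.5] M [-0.02 -0.06  0.04] w 0.0278 q7 0.17
0 {'dx': 0.0, 'dy': 0.0, 'dz': 0.08, 'spin': 0.1}
end [ 0.4677 -0.3119  0.1033] 74.49 q7 0.175
```

Emit:
{"op": "arm_command", "data": {
  "increments": [
    {"dx": 0, "dy": 0, "dz": 0.008, "spin": 0, "gripper": 10},
    {"dx": 0, "dy": 0, "dz": 0.01, "spin": 0, "gripper": 10},
    {"dx": 0, "dy": 0, "dz": 0.012, "spin": 0, "gripper": 10},
    {"dx": 0, "dy": 0, "dz": 0, "spin": 0, "gripper": 10},
    {"dx": 0, "dy": 0, "dz": 0, "spin": 0, "gripper": 10},
    {"dx": 0, "dy": 0, "dz": 0, "spin": 0, "gripper": 10},
    {"dx": 0, "dy": 0, "dz": 0, "spin": 0, "gripper": 10},
    {"dx": 0, "dy": 0, "dz": 0, "spin": 0, "gripper": 10}
  ]
}}

```text
time: 100.6
ee_pos: [0.4677, -0.3119, 0.1531]
eef_rot: [0.796, 0.606, 0.0, 0.0]
ft_force: [0.3, 0.2, -2.0]
width: 0.0278
```

Emit:
{"op": "arm_command", "data": {
  "increments": [
    {"dx": 0, "dy": 0, "dz": 0.015, "spin": 0, "gripper": 10},
    {"dx": 0, "dy": 0, "dz": 0.015, "spin": 0, "gripper": 10},
    {"dx": 0, "dy": 0, "dz": 0.012, "spin": 0, "gripper": 10},
    {"dx": 0, "dy": 0, "dz": 0.007, "spin": 0, "gripper": 10},
    {"dx": 0, "dy": 0, "dz": 0, "spin": 0, "gripper": 10},
    {"dx": 0, "dy": 0, "dz": 0, "spin": 0, "gripper": 10},
    {"dx": 0, "dy": 0, "dz": 0, "spin": 0, "gripper": 10},
    {"dx": 0, "dy": 0, "dz": 0, "spin": 0, "gripper": 10}
  ]
}}

```text
time: 101.6
ee_pos: [0.4678, -0.312, 0.1043]
eef_rot: [0.796, 0.606, 0.0, 0.0]
ft_force: [0.1, -0.6, -1.3]
width: 0.0276
```

Unobstructed. Lower to seat and release gently.

Emit:
{"op": "arm_command", "data": {
  "increments": [
    {"dx": 0, "dy": 0, "dz": 0.002, "spin": 0, "gripper": 10},
    {"dx": 0, "dy": 0, "dz": 0.001, "spin": 0, "gripper": 10},
    {"dx": 0, "dy": 0, "dz": 0, "spin": 0, "gripper": 10},
    {"dx": 0, "dy": 0, "dz": 0, "spin": 0, "gripper": 40},
    {"dx": 0, "dy": 0, "dz": 0, "spin": 0, "gripper": 60},
    {"dx": 0, "dy": 0, "dz": 0, "spin": 0, "gripper": 60},
    {"dx": 0, "dy": 0, "dz": 0, "spin": 0, "gripper": 60},
    {"dx": 0, "dy": 0, "dz": 0, "spin": 0, "gripper": 60}
  ],
  "grip_force": 15
}}

```text
time: 102.6
ee_pos: [0.4676, -0.3118, 0.1009]
eef_rot: [0.796, 0.606, 0.0, 0.0]
ft_force: [-0.0, -0.1, -0.3]
width: 0.0517
```

Emit:
{"op": "arm_command", "data": {
  "increments": [
    {"dx": 0, "dy": 0, "dz": -0.02, "spin": 0, "gripper": 60},
    {"dx": 0, "dy": 0, "dz": -0.04, "spin": 0, "gripper": 60},
    {"dx": 0, "dy": 0, "dz": -0.05, "spin": 0, "gripper": 60},
    {"dx": -0.03, "dy": -0.02, "dz": -0.05, "spin": 0, "gripper": 60},
    {"dx": -0.04, "dy": -0.02, "dz": -0.04, "spin": 0, "gripper": 60},
    {"dx": -0.04, "dy": -0.02, "dz": 0, "spin": 0, "gripper": 60},
    {"dx": -0.02, "dy": -0.01, "dz": 0, "spin": 0, "gripper": 60},
    {"dx": 0, "dy": 0, "dz": 0, "spin": 0, "gripper": 60}
  ]
}}

```text
time: 103.6
ee_pos: [0.3641, -0.4199, 0.3009]
eef_rot: [0.797, 0.605, -0.0, 0.0]
ft_force: [0.0, -0.6, 0.1]
width: 0.0524
```

```bash
python3 - <<'E'
from h import *
stat(); snap('wrist','w61.png'); t=snap('top','t61.png'); s=snap('scene','s61.png')
t=cv2.imread('pics/t61.png'); cv2.imwrite('pics/t61z.png',cv2.resize(t[110:310,150:490],None,fx=2.3,fy=2.3,interpolation=cv2.INTER_CUBIC))
t=cv2.imread('pics/s61.png'); cv2.imwrite('pics/s61z.png',cv2.resize(t[110:290,170:430],None,fx=3,fy=3,interpolation=cv2.INTER_CUBIC))
E
```

```text
t 103.6 [ 0.3641 -0.4199  0.3009] yaw 74.39 F [ 0.  -0.6  0.1] M [ 0.   -0.06  0.04] w 0.0524 q7 0.47
```

```bash
python3 -c "
from h import *
import cv2
i=cams.camera('top'); cv2.imwrite('pics/fin_top.png',i[:,:,::-1])
stat()"
```

```text
t 103.8 [ 0.3667 -0.4175  0.3009] yaw 74.71 F [-0.2  0.1 -0.7] M [ 0.   -0.08  0.  ] w 0.0521 q7 0.47
```

View pics/fin_top.png

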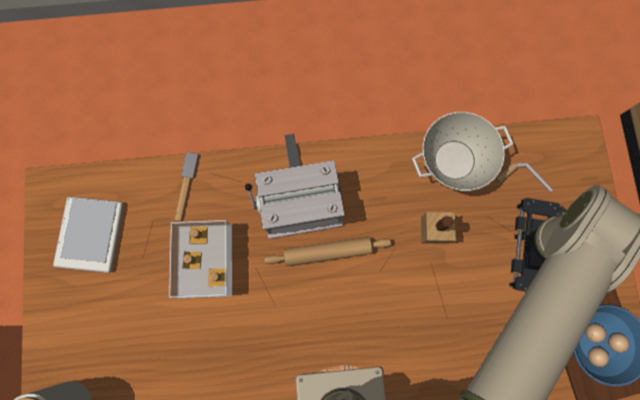

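The overhead picture shows three stamps upright in the box (about 197,235; 191,259; 217,277), the cover clear, the lever ball at the back (248,187) and the driver in its block (445,224). The bystanders are in place, so I am handing in.

```bash
python3 -c "
from h import *
print(job.close_job())"
```

```text
the job is handed in; nothing more can be done
None
```

I finished every part of the job and handed it in at about 104 s, well inside the 210 s limit, with the arm parked clear and touching nothing.

- **Stamps:** all three are off the cover and standing upright in the clear box. The third was later seen a few centimetres from where I had put it, still upright and inside; I put this down to the knock the task warns of.
- **Screws:** front-right, back-right and back-left were loose, and I drove them home by about 250°, 195° and 255°. Re-engaging each one put the blade at home level. The moment rose to 0.16–0.18 N m, above the 0.12 N m friction, with no further turn. The blade slipped out of the slot a little at each stop.
- **Front-left screw:** I left it alone. I judged it tight only from the pictures (shadow and edge compared with the driven screws), not by the screwdriver.
- **Lever:** I swung it back with the handle of the held screwdriver until it clicked over. The last picture shows the ball at the back.
- **Screwdriver and bystanders:** the screwdriver is upright in its block. The colander, rolling pin and brush look undisturbed.

No check failed or disagreed, apart from that third stamp's shift.

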